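# Strap down a brass tube and lock the strap with a hitch pin

### The job

Strap the brass tube down in its holding fixture: hook the loose strap's thin tongue under the crossbar at the heel of the fixture and swing the strap down so that its slot drops over the upright post and it lies flat on both seats. Then push the hitch pin through the post's cross hole above the strap, from the robot's side, until its head is up against the post, and swing its sprung loop over the top of the post until it snaps fully down on the other side. Let go of everything and leave the hammer, the jar and the small bin where they are.

Things in the scene. Friction and masses are not known exactly. Their poses are not given: they have to be found in the camera images.
- fixture: Fixed dark steel fixture, base 120 x 250 x 10 mm. Origin: centre of its underside, on the bench; x = way the pin goes in (away from robot), y to the heel end, z up. Seat tops at z = 50. A brass tube, 26 mm thick, lies along x at y = 4, crown z = 48.5, x = -120 to 95. The seated strap lies flat, underside z = 50, axes parallel to the fixture's, origin within a few mm of x = 0, y = 0.
- post_hole (a point): Centre of the post's square cross hole, 11.2 mm wide, 20 mm long, running through along the fixture's x; at fixture (0, -70, 70) mm; axes as the fixture's. Mouth on the robot's side at x = -10. The post is 20 (x) by 24 (y) mm and stands on a seat block 50 x 52 mm (top 50 mm over the bench).
- post_top (a point): Highest point of the post, 100 mm over the bench. The top is rounded: a half cylinder of radius 10 mm along the fixture's y.
- heel_bar (a point): Centre of the heel crossbar, at fixture (0, 84, 67) mm: 8 mm round bar along the fixture's x. Below it a ledge (z = 50, y = 70 to 105) leaves a gap 13 mm high; cheeks leave 44 mm clear in x; an end stop wall stands at y = 105.
- strap: Loose flat aluminium strap lying on the bench, 200 mm long (y), 45 wide (x), 8 thick, about 0.25 kg. Origin: centre of its underside, z up. Its +y end is a thin tongue. A slot for the post runs from y = -91 to -53, 27 mm wide. To clear the post it goes in with the tongue sloping down about 0.4 rad, then swings level.
- strap_handle (a point): Middle of the strap's black block handle (strap 0, 0, 21 mm): 22 mm wide (x), 50 long (y), strap z = 8 to 34. Grip across x.
- strap_tongue (a point): Middle of the tongue's tip on the underside (strap y = 100 mm). The tongue is 30 mm wide, 5 thick, flush with the underside, strap y = 70 to 100. Seated: tip at fixture y = about 100, z = 50.
- strap_slot (a point): Centre of the strap's slot, on the underside (strap y = -72 mm).
- pin: Loose steel hitch pin, 0.12 kg, level in its rest. Origin: on its axis at the shoulder; x to the nose. Head: block x = -50 to 0, 18 wide (y), 16 high (z), gripped across y at about x = -20 from above. Shank 10 mm square, x = 0 to 24, then a tapered nose to x = 36. Home: shoulder against the post, 10 mm on the robot's side of the hole's centre, pin axes parallel to the fixture's.
- pin_nose (a point): Tip of the pin's nose (pin x = 36 mm).
- loop_hinge (a point): Middle of the loop's hinge axis, which runs along the pin's y at pin x = -42 mm, z = 0. Left alone in the hole the pin droops a little (about 0.07 rad, the hinge some 3 mm low).
- loop_bar (a point): Middle of the loop's round crossbar, 8 mm thick, 42 mm long along the pin's y, 68 mm from the hinge; 5 mm wire legs at pin y = -21 and 21 run to the hinge. Sprung: the loop stretches up to 7 mm (1.5 N per mm), and must stretch 2 to 3 mm to pass the post's rounded top, which takes some 5 to 15 N on the crossbar.
- loop (a joint): Angle of the loop (rad). 0 = fully down, the crossbar beyond the post, just above the pin's nose. It grows as the loop swings up and back; the loop points (value + 0.148) rad from the pin's x towards its z. Starts leaning back at 1.95 to 2.25, stop at 2.5. Slight friction holds it where it is left.
- pin_rest: Fixed low wooden rest that carries the pin level, its axis 40 mm over the bench: base 130 x 50 x 8 mm, a rail 14 mm wide under the pin's head. Origin: centre of its underside; x = the way the pin points.
- mallet: Hammer 240 mm long lying beyond the fixture; leave alone.
- grease_jar: Closed jar, 64 mm wide, 70 mm high; leave alone.
- small_bin: Open plastic bin 100 x 140 x 60 mm; leave alone.
Mind the look-alikes: they are no part of the job. Of the things shaped like the pin, the steel one is meant. There is more than one size of the strap; the job needs the larger.

How it is judged:
On the way, in this order (a step that is already met when the one before it is completed fails the run):
1. The strap's tongue is under the heel crossbar and the strap lies flat, its slot over the post (y of strap_tongue in the frame of fixture between 0.091 and 0.108 m and z of strap_tongue in the frame of fixture between 0.045 and 0.058 m and x of strap_tongue in the frame of fixture between -0.012 and 0.012 m and x of strap_slot in the frame of fixture between -0.009 and 0.009 m and z of strap_slot in the frame of fixture between 0.045 and 0.055 m and y of strap_slot in the frame of fixture between -0.086 and -0.058 m), for 0.2 s.
2. The pin is pushed home through the post's cross hole above the seated strap, its head against the post, the loop not yet down (all of step 1 and x of pin in the frame of post_hole between -0.014 and -0.008 m and y of pin in the frame of post_hole between -0.004 and 0.004 m and z of pin in the frame of post_hole between -0.004 and 0.004 m and angle between the x axis of pin and the x axis of fixture, either way round below 0.2 rad and value of joint loop above 0.6 rad), for 0.2 s.
At the end, for the whole second after the job is handed in: Strap flat on its seats (within 5 mm at the slot, 8 mm at the tongue), tongue tip 7 mm or more past the crossbar's centre, slot over the post; pin through the hole above it (4 mm, 0.2 rad), shoulder within 4 mm of the post; loop down within 0.15 rad of its stop; all at rest (all of step 1 and x of pin in the frame of post_hole between -0.014 and -0.008 m and y of pin in the frame of post_hole between -0.004 and 0.004 m and z of pin in the frame of post_hole between -0.004 and 0.004 m and angle between the x axis of pin and the x axis of fixture, either way round below 0.2 rad and value of joint loop below 0.15 rad and linear speed of each of strap, pin below 0.02 m/s); the robot touches nothing.
It fails at once if a bystander (hammer, jar or small bin) is moved more than 30 mm (distance of any of mallet, grease_jar, small_bin from where it was at the start of the episode above 0.03 m).
It also fails if it takes over 72 s, if anything falls off the work surface, if the arm or the gripper's body presses on something with over 40 N, if the wrist force passes 120 N, or if a joint passes its speed limit or range.

### The arm

A 6-joint arm with a two-finger parallel gripper is mounted at the origin on the work surface. World frame = base frame: x ahead of the robot, y to its left, z up, the work surface at z = 0. Lengths are in m, angles in rad, forces in N, time in s.
With the tool pointing down it reaches from about 0.275 to 0.825 m from the base axis. Payload 5.2 kg.
Tool frame: the origin (TCP) lies on the centre line of the jaws, within the pads' length; the fingertips stand 25 mm ahead of it and the grasp point (between the pads) lies 6 mm ahead of it; z points along the fingers, y is the line along which they close (so a half turn about z gives the same grasp; the last joint's range is limited). The gripper opens to 93 mm and grips with 3 to 60 N. Pads are 15 mm wide; open, the fingers measure 128 mm over their backs; the gripper's body (75 mm by 188 mm) begins 65 mm behind the grasp point.
Start: joints at [-1.444, 0.259, 1.535, -0, 1.348, -0.203], TCP at [0.178, -0.52, 0.244] pointing down, gripper open.
Joint ranges: [-3.14, 3.14], [-0.91, 2.08], [0.19, 2.58], [-1.22, 4.36], [0.22, 2.71], [-3.12, 3.12]. Speed limits (rad/s): [2.57, 2.57, 3.14, 3.14, 3.14, 3.14].

### API

Orientations are given as a unit quaternion [w, x, y, z].
In Python, from cell import sense, optics, finish_job, spotter gives the robot as it stands.
- The arm moves only by the tool step_arm, never from a script. Its argument "deltas" is a list of rows, each a list of 6 numbers: the shift along the world's x, y, z normalised to -1 to 1, where 1 is 0.1 m, then the turn, a rotation vector about the world's x, y, z normalised to -1 to 1, where 1 is 90 degrees. A call has 1 to 12 rows; each row is the pose to reach, as a shift and turn from the pose commanded when the call began; what a row does not reach only later rows make up. A row lasts 1/8 s, in which the tool goes at most 62.5 mm and 10.7 degrees, less where a joint would pass 70% of its speed; a pose out of reach is approached as far as the arm can. A call with a number of a shift or a turn outside -1 to 1 is refused whole. A call with a gripper value outside its range is refused whole. "gripper" is the opening, from 0 (shut) to 1 (fully open), set as the call begins (left out, the last holds). The fingers move at their own pace and stop on an object; "squeeze" is the grip in N (left out, the last holds). Time passes only in rows, so rows that repeat a pose let the fingers close. It gives the time, the measured TCP pose, the force, the opening and the grip force at its end, in the units of the state.
- sense(): the state, without advancing time (a new reading comes with each control period).
- optics.get_image(name): name is "side" or "top" or "wrist"; returns a dict with "color" (420x560x3 uint8, red, green, blue), "mtx" (3x3 intrinsics, pixels), "D" ([k1, k2, p1, p2, k3] as OpenCV has them; the pictures are not rectified), "world_to_cam" (4x4, takes a point from world to camera coordinates). Camera axes: x right, y down, z forward; pixel columns grow to the right and rows downward; lengths in m; the calibration is good to about 2 mm. A picture is of the moment at which its call begins. There is no depth.
- finish_job(): hands the job in; it is judged then, once.
Trained networks look in a picture, given as the dict that the camera call returned (one of the last four; its "shot" number tells which), for a name from the list of things; names that differ only in an ending like _2 or _b are one class to them, and where a whole thing is asked for, a point or a joint stands for the part that bears it (a point fixed in the world has none). Each returns a list of dicts, best first, with "confidence" (0 to 1); they miss things now and then, are a little off and sometimes report something else, mostly with a low value. They report only what shows in the picture. A call takes as long as a camera call. They do not tell look-alikes from the thing itself.
- spotter.search_frame(label, picture): "box" ([centre column, centre row, width, height] in pixels, round what is visible of it).
- spotter.trace(label, picture): "region" (420x560 bool, what is visible of it) and "box" ([centre column, centre row, width, height] in pixels, round what is visible of it).
- spotter.place_of(label, picture): "at" ([column, row] in pixels: a listed point, or the origin of a listed thing).
The state is a dict: "clock": time; "joint_positions": joint angles; "qd": joint speeds; "joint_efforts": joint torques, N m; "eef_pos": TCP position; "ee_rot": TCP orientation; "force": force on the tool from outside, world axes, zero at the start; "torque": the same for the moment, N m; "width": finger opening in m; "gripper_force": force on a finger pad.
Only numpy, scipy, OpenCV 4.12 (cv2) and the standard library are available. Lean on these libraries where they do the work, as an engineer would, in place of code of your own. Each camera call takes 0.05 s, during which the arm holds its last target. There are 200 camera calls.

## Working session

There is one attempt and no reset: what is moved stays moved. The work goes in short steps, Python scripts to look and compute and a tool call to move; the robot and the scene stay as the last step left them, time stands still between calls to the robot, and variables do not carry over. Pictures are saved under pics/ and viewed, at most 10 in all, crops included, and the job is handed in when it is done.

Besides the shell and the picture viewer there is one more tool, called by a JSON object that holds its "api" and its "payload", one argument or row to a line. step_arm: Moves the arm, as the interface text tells. Its arguments: {"type":"object","properties":{"deltas":{"type":"array","items":{"type":"array","items":{"type":"number"}}},"gripper":{"type":"number"},"squeeze":{"type":"number"}},"required":["deltas"]}

```bash
mkdir -p pics; cat > h.py <<'E'
import numpy as np, cv2
from cell import sense, optics, finish_job, spotter
def get(n): return optics.get_image(n)
def save(p,name,box=None,scale=1):
    im=p["color"][...,::-1]
    if box: im=im[box[1]:box[3],box[0]:box[2]]
    cv2.imwrite("pics/"+name,cv2.resize(im,None,fx=scale,fy=scale,interpolation=cv2.INTER_CUBIC))
def ray(p,uv):
    u=cv2.undistortPoints(np.array([[uv]],float),p["mtx"],np.array(p["D"],float))[0,0]
    T=np.array(p["world_to_cam"]);R=T[:3,:3];t=T[:3,3]
    return -R.T@t, R.T@np.array([u[0],u[1],1])
def onz(p,uv,z):
    c,d=ray(p,uv);return c+d*(z-c[2])/d[2]
def proj(p,X):
    T=np.array(p["world_to_cam"]);rv=cv2.Rodrigues(T[:3,:3])[0]
    return cv2.projectPoints(np.array(X,float).reshape(-1,3),rv,T[:3,3],p["mtx"],np.array(p["D"],float))[0][:,0]
E
cat > a.py <<'E'
from h import *
np.set_printoptions(precision=3,suppress=True)
P={n:get(n) for n in("side","top")}
for n,p in P.items(): save(p,n+"0.png",scale=1.4); print(n,ray(p,(280,210)))
Z=dict(fixture=0,post_hole=.07,post_top=.1,heel_bar=.067,strap=0,strap_handle=.021,strap_tongue=0,strap_slot=0,pin=.04,pin_nose=.04,loop_hinge=.04,loop_bar=.1,pin_rest=0,mallet=0,grease_jar=0,small_bin=0)
for l,z in Z.items():
    for n,p in P.items():
        print(l,n,[(np.round(r["at"]).astype(int).tolist(),round(r["confidence"],2),onz(p,r["at"],z)[:2].round(3).tolist()) for r in spotter.place_of(l,p)[:4] if r["confidence"]>.2])
E
python3 a.py
```

```text
side (array([0.327, 0.816, 0.895]), array([ 0.229, -0.69 , -0.687]))
top (array([ 0.426, -0.006,  1.287]), array([ 0.121,  0.014, -0.993]))
fixture side [([278, 222], 0.75, [0.613, -0.028])]
fixture top [([295, 202], 0.8, [0.602, -0.027]), ([170, 210], 0.67, [0.584, 0.289]), ([162, 280], 0.27, [0.409, 0.307])]
post_hole side [([290, 192], 0.75, [0.599, -0.102]), ([324, 176], 0.27, [0.516, -0.215])]
post_hole top [([324, 200], 0.7, [0.597, -0.093]), ([421, 249], 0.61, [0.481, -0.321]), ([409, 233], 0.4, [0.518, -0.295])]
post_top side [([289, 186], 0.75, [0.602, -0.094])]
post_top top [([327, 198], 0.69, [0.599, -0.1])]
heel_bar side [([273, 228], 0.76, [0.599, 0.064])]
heel_bar top [([258, 200], 0.92, [0.599, 0.064])]
strap side [([286, 321], 0.63, [0.48, 0.3]), ([241, 355], 0.63, [0.551, 0.425]), ([328, 163], 0.45, [0.538, -0.388])]
strap top [([165, 249], 0.91, [0.485, 0.3]), ([117, 224], 0.6, [0.548, 0.425])]
strap_handle side [([242, 353], 0.97, [0.545, 0.426]), ([285, 316], 0.89, [0.481, 0.3])]
strap_handle top [([113, 224], 0.87, [0.546, 0.426]), ([259, 197], 0.69, [0.613, 0.06
[... 1057 characters left out ...]
, 0.46, [0.448, -0.312])]
loop_bar top [([446, 195], 0.59, [0.603, -0.378]), ([158, 280], 0.56, [0.409, 0.29]), ([431, 266], 0.45, [0.439, -0.337])]
pin_rest side [([326, 175], 0.9, [0.528, -0.31]), ([291, 190], 0.62, [0.621, -0.191])]
pin_rest top [([412, 233], 0.73, [0.524, -0.319])]
mallet side [([221, 215], 0.56, [0.799, 0.002])]
mallet top [([278, 131], 0.63, [0.787, 0.016]), ([412, 230], 0.37, [0.531, -0.319])]
grease_jar side [([216, 280], 0.78, [0.704, 0.241]), ([327, 168], 0.23, [0.535, -0.355])]
grease_jar top [([328, 193], 0.7, [0.624, -0.11]), ([185, 168], 0.61, [0.69, 0.254])]
small_bin side [([260, 175], 0.94, [0.751, -0.232])]
small_bin top [([373, 141], 0.7, [0.759, -0.227])]
```

View pics/top0.png

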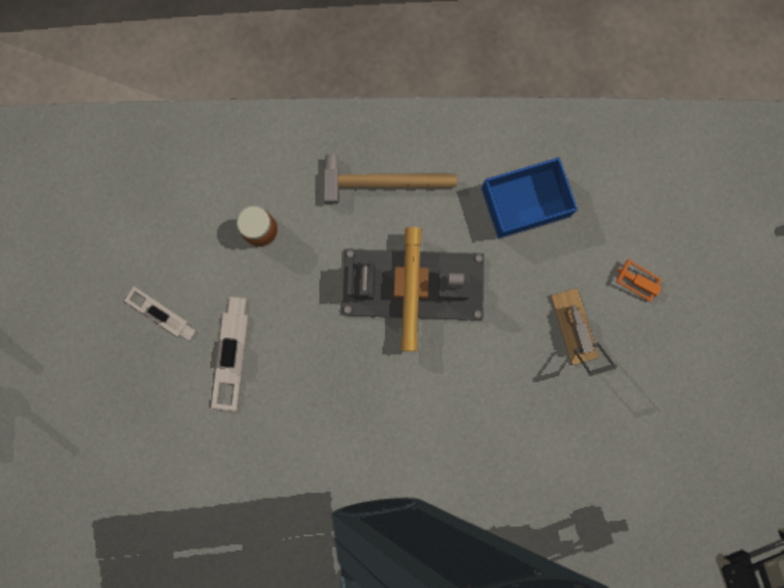

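View pics/side0.png

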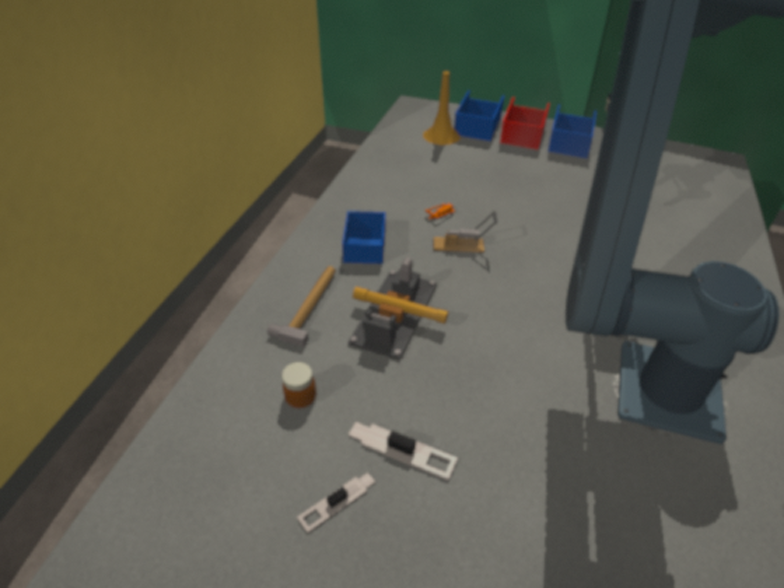

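The top view shows these look-alikes:
- **Straps:** the large one is at about (165,250) and the small one at (113,224). Tongue to slot measures about 167 mm and 122 mm, so I choose the large one.
- **Pins:** the steel one on the wooden rest is at (412,233) and the orange one at (456,200). I choose the steel one.
- **Fixture:** it is at (295,202), with the heel on the left, towards world +y.

Next I check the choice in a crop and the tool's orientation.

```bash
cat > b.py <<'E'
from h import *
from scipy.spatial.transform import Rotation as R
np.set_printoptions(precision=3,suppress=True)
s=sense(); q=s["ee_rot"]; r=R.from_quat([q[1],q[2],q[3],q[0]]).as_matrix(); print(s["eef_pos"],"\n",r,s["width"])
p=get("wrist"); C,d=ray(p,(280,210)); print("cam in tool",r.T@(C-s["eef_pos"]),"axis",r.T@d, p["mtx"][0])
p=get("top"); a=p["color"][...,::-1]
A=cv2.resize(a[150:310,80:200],None,fx=3.3,fy=3.3,interpolation=2);B=cv2.resize(a[150:310,375:495],None,fx=3.3,fy=3.3,interpolation=2)
cv2.imwrite("pics/crop.png",np.hstack([A,B]))
E
python3 b.py
```

```text
[ 0.178 -0.52   0.244] 
 [[ 0.946  0.324 -0.   ]
 [ 0.324 -0.946  0.   ]
 [ 0.    -0.    -1.   ]] 0.09289945355794224
cam in tool [ 0.071 -0.001 -0.141] axis [-0.27   0.003  0.963] [346.576   0.    278.716]
```

View pics/crop.png

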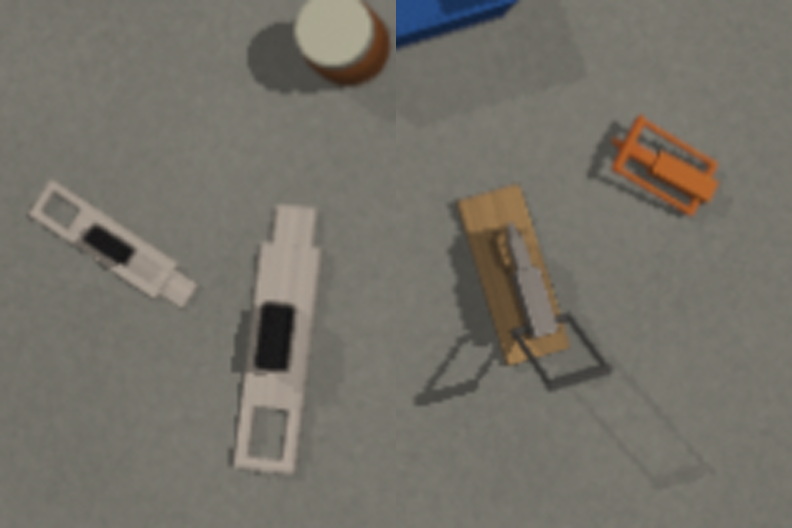

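The crop confirms the choice. The large strap has its tongue towards the top of the picture (+x). The steel pin lies on the wooden rest with its nose up the picture and the loop leaning back. I'll move over the pin for a wrist view.

{"api": "step_arm", "payload": {
  "deltas": [
    [1, 0.65, 0.1, 0, 0, 0],
    [1, 0.65, 0.1, 0, 0, 0],
    [1, 0.65, 0.1, 0, 0, 0],
    [1, 0.65, 0.1, 0, 0, 0]
  ],
  "gripper": 0.6
}}

```text
clock: 2.3
eef_pos: [0.278, -0.4555, 0.2537]
ee_rot: [0.0, 0.986, 0.165, -0.0]
force: [-0.5, 0.1, 0.2]
width: 0.0583
gripper_force: 0.0
```

{"api": "step_arm", "payload": {
  "deltas": [
    [1, 0.75, 0, 0, 0, 0],
    [1, 0.75, 0, 0, 0, 0],
    [1, 0.75, 0, 0, 0, 0],
    [1, 0.75, 0, 0, 0, 0]
  ]
}}

```text
clock: 2.8
eef_pos: [0.3772, -0.3814, 0.2534]
ee_rot: [0.0, 0.986, 0.164, -0.0]
force: [-1.2, -0.9, -0.2]
width: 0.0557
gripper_force: 0.0
```

{"api": "step_arm", "payload": {
  "deltas": [
    [1, 0.7, 0, 0, 0, 0],
    [1, 0.7, 0, 0, 0, 0],
    [1, 0.7, 0, 0, 0, 0],
    [1, 0.7, 0, 0, 0, 0]
  ]
}}

```text
clock: 3.3
eef_pos: [0.4768, -0.312, 0.2533]
ee_rot: [0.0, 0.987, 0.163, -0.001]
force: [0.7, 0.1, 0.4]
width: 0.0559
gripper_force: 0.0
```

```bash
cat > c.py <<'E'
import sys,pickle
from h import *
np.set_printoptions(precision=3,suppress=True)
name,labels=sys.argv[1],sys.argv[2].split(",")
Z=dict(fixture=0,post_hole=.07,post_top=.1,heel_bar=.067,strap=0,strap_handle=.021,strap_tongue=0,strap_slot=0,pin=.04,pin_nose=.04,loop_hinge=.04,loop_bar=.09,pin_rest=0,mallet=0,grease_jar=0,small_bin=0)
p=get("wrist"); save(p,name+".png",scale=1.2); pickle.dump(p,open(name+".pkl","wb")); print(sense()["eef_pos"])
for l in labels:
    print(l,[(np.round(r["at"]).astype(int).tolist(),round(r["confidence"],2),onz(p,r["at"],Z[l])[:2].round(4).tolist()) for r in spotter.place_of(l,p)[:3] if r["confidence"]>.2])
E
python3 c.py w1 pin,pin_nose,loop_hinge,loop_bar,pin_rest,fixture,post_hole,post_top,heel_bar
```

```text
[ 0.477 -0.312  0.253]
pin [([295, 140], 0.87, [0.5247, -0.3117]), ([420, 95], 0.84, [0.605, -0.4135])]
pin_nose [([394, 70], 0.62, [0.6184, -0.3797]), ([299, 103], 0.6, [0.5594, -0.3032])]
loop_hinge [([440, 126], 0.96, [0.5845, -0.4452]), ([291, 182], 0.7, [0.4819, -0.3224])]
loop_bar [([406, 78], 0.86, [0.6051, -0.3785]), ([292, 238], 0.73, [0.4415, -0.3352])]
pin_rest [([295, 140], 0.82, [0.5218, -0.3143])]
fixture []
post_hole []
post_top []
heel_bar []
```

View pics/w1.png

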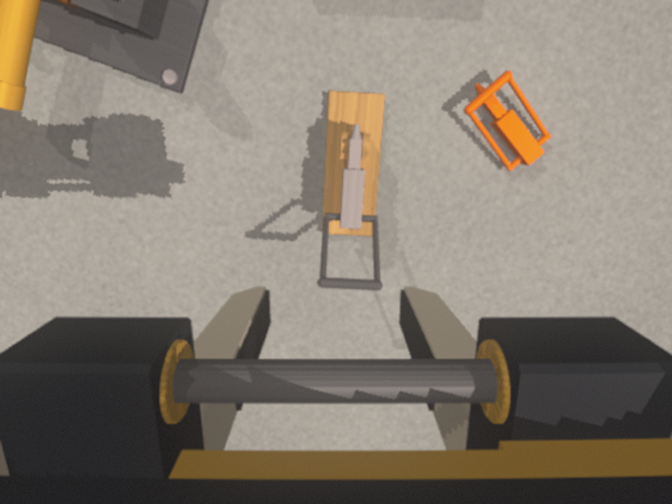

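The steel pin is at (295,140) in wrist pixels, with the nose at (299,103) and the hinge at (291,182). It lies at about (0.524,-0.312) with a yaw of about 14°. Next comes the fixture, then the strap.

{"api": "step_arm", "payload": {
  "deltas": [
    [0, 1, 0.2, 0, 0, 0],
    [0, 1, 0.2, 0, 0, 0]
  ]
}}

```text
clock: 4.05
eef_pos: [0.4779, -0.2087, 0.274]
ee_rot: [-0.0, 0.986, 0.164, 0.0]
force: [0.2, 0.4, 0.0]
width: 0.0558
gripper_force: 0.0
```

{"api": "step_arm", "payload": {
  "deltas": [
    [0, 1, 0.2, 0, 0, 0],
    [0, 1, 0.2, 0, 0, 0]
  ]
}}

```text
clock: 4.3
eef_pos: [0.4779, -0.1081, 0.2944]
ee_rot: [0.0, 0.986, 0.165, 0.0]
force: [0.8, -0.8, 0.5]
width: 0.0556
gripper_force: 0.0
```

{"api": "step_arm", "payload": {
  "deltas": [
    [0, 0.8, 0, 0, 0, 0],
    [0, 0.8, 0, 0, 0, 0],
    [0, 0.8, 0, 0, 0, 0]
  ]
}}

```text
clock: 4.68
eef_pos: [0.4781, -0.0296, 0.2938]
ee_rot: [0.0, 0.986, 0.165, 0.0]
force: [0.2, -0.8, 1.1]
width: 0.056
gripper_force: 0.0
```

```bash
python3 c.py w2 fixture,post_hole,post_top,heel_bar
```

```text
[ 0.478 -0.031  0.294]
fixture [([307, 72], 0.6, [0.6005, -0.0212])]
post_hole [([379, 92], 0.74, [0.5982, -0.0939])]
post_top [([386, 90], 0.77, [0.5972, -0.0924])]
heel_bar [([232, 32], 0.75, [0.6034, 0.0626])]
```

{"api": "step_arm", "payload": {
  "deltas": [
    [-0.3, 0.9, 0, 0, 0, -0.1],
    [-0.3, 0.9, 0, 0, 0, -0.2],
    [-0.3, 0.9, 0, 0, 0, -0.3]
  ]
}}

```text
clock: 5.3
eef_pos: [0.4475, 0.0605, 0.2937]
ee_rot: [-0.0, 0.997, -0.073, -0.0]
force: [-0.4, -0.9, -0.1]
width: 0.0556
gripper_force: 0.0
```

{"api": "step_arm", "payload": {
  "deltas": [
    [-0.3, 1, 0, 0, 0, 0],
    [-0.3, 1, 0, 0, 0, 0]
  ]
}}

```text
clock: 5.55
eef_pos: [0.4181, 0.1599, 0.2936]
ee_rot: [-0.0, 0.997, -0.072, -0.0]
force: [-0.0, 0.5, 0.1]
width: 0.0557
gripper_force: 0.0
```

{"api": "step_arm", "payload": {
  "deltas": [
    [0, 1, 0, 0, 0, 0],
    [0, 1, 0, 0, 0, 0],
    [0, 1, 0, 0, 0, 0]
  ]
}}

```text
clock: 5.92
eef_pos: [0.4184, 0.2609, 0.2932]
ee_rot: [-0.0, 0.998, -0.07, -0.0]
force: [0.8, 0.2, 0.5]
width: 0.0559
gripper_force: 0.0
```

```bash
python3 c.py w3 strap,strap_handle,strap_tongue,strap_slot,fixture,heel_bar
```

```text
[0.418 0.26  0.293]
strap [([122, 82], 0.86, [0.5504, 0.4323]), ([245, 131], 0.69, [0.4736, 0.2969])]
strap_handle [([118, 82], 0.89, [0.5479, 0.4292]), ([238, 128], 0.8, [0.4786, 0.3024])]
strap_tongue [([237, 42], 0.7, [0.5742, 0.2895]), ([182, 113], 0.55, [0.5049, 0.3692])]
strap_slot [([244, 183], 0.93, [0.4095, 0.3081]), ([86, 62], 0.71, [0.5787, 0.4692])]
fixture []
heel_bar []
```

View pics/w2.png

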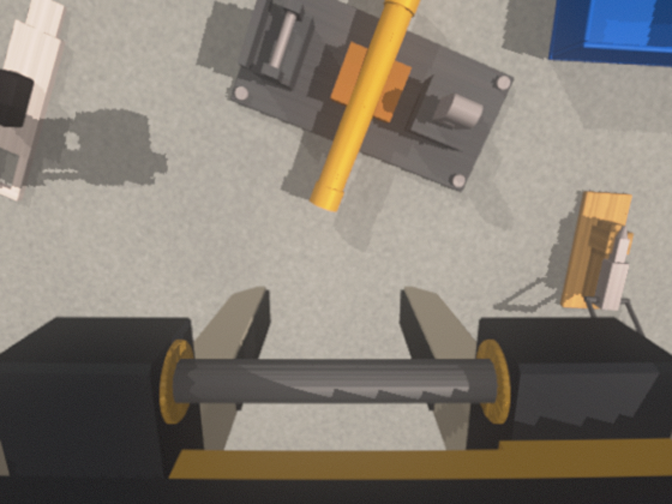

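View pics/w3.png

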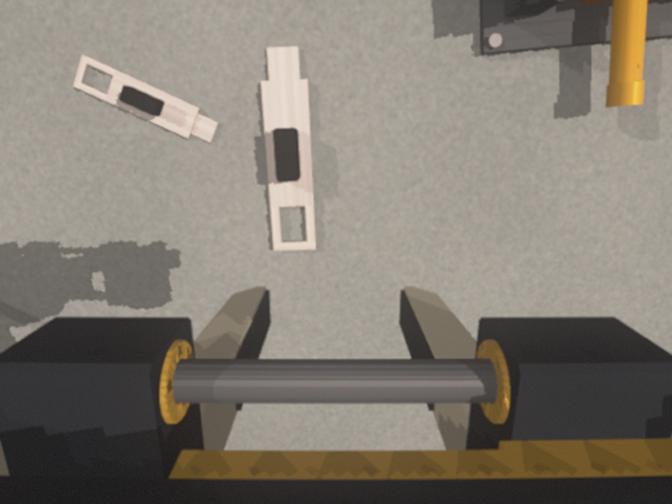

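In w2 the fixture shows three base bolts at about (201,78), (382,151) and (419,68), unscaled. In w3 the large strap is at (240,128), with its tongue at the top. The bolts will give a more precise fixture pose.

```bash
cat > d.py <<'E'
from h import *
import pickle
np.set_printoptions(precision=4,suppress=True)
p=pickle.load(open("w2.pkl","rb"))
def blob(p,uv,r=6):
    g=cv2.cvtColor(p["color"],cv2.COLOR_RGB2GRAY).astype(float);u,v=map(int,uv);s=g[v-r:v+r+1,u-r:u+r+1]
    w=np.clip(s-np.percentile(s,75)*0.5-s.max()*.5,0,None);Y,X=np.mgrid[v-r:v+r+1,u-r:u+r+1];return np.array([(w*X).sum(),(w*Y).sum()])/w.sum()
def rep(b,p,z=.014):
    P=[onz(p,x,z)[:2] for x in b];c=(P[0]+P[2])/2
    print(np.array(b),np.array(P),"c",c,"yaw y-edge",np.arctan2(-(P[0]-P[1])[0],(P[0]-P[1])[1]),"x-edge",np.arctan2((P[2]-P[1])[1],(P[2]-P[1])[0]),np.linalg.norm(P[0]-P[1]),np.linalg.norm(P[2]-P[1]))
rep([blob(p,x) for x in((201,77),(382,151),(419,68))],p)
t=get("top")
rep([blob(t,x,5) for x in((248,221),(342,226),(342,184))],t)
E
python3 d.py
```

```text
[[199.1429  76.2857]
 [380.7447 152.156 ]
 [418.8571  67.2857]] [[ 0.5544  0.0946]
 [ 0.5426 -0.1367]
 [ 0.6462 -0.14  ]] c [ 0.6003 -0.0227] yaw y-edge -0.05083511791572718 x-edge -0.031264009853021045 0.23160297156161094 0.10369178269817464
[[247.0581 221.6645]
 [339.5652 229.087 ]
 [343.1978 180.8791]] [[ 0.5521  0.093 ]
 [ 0.5327 -0.1354]
 [ 0.6534 -0.1466]] c [ 0.6027 -0.0268] yaw y-edge -0.08466475532799021 x-edge -0.09231919187319892 0.22924509742959462 0.12119481091724475
```

```bash
cat > e.py <<'E'
from h import *
import pickle
from scipy.optimize import least_squares
np.set_printoptions(precision=4,suppress=True)
views=[pickle.load(open("w2.pkl","rb")),get("top"),get("side")]
# tube: yellow mask -> edge-to-edge midline
names=["w2","top","side"]
for n,p in zip(names,views):
    h=cv2.cvtColor(p["color"],cv2.COLOR_RGB2HSV)
    m=((h[...,0]>15)&(h[...,0]<28)&(h[...,1]>170)&(h[...,2]>90)).astype(np.uint8)
    k,lab,st,ce=cv2.connectedComponentsWithStats(m)
    u0=proj(p,[.59,-.02,.0355])[0]
    c=min([j for j in range(1,k) if st[j,4]>150],key=lambda j:np.linalg.norm(ce[j]-u0))
    Y,X=np.nonzero(lab==c);pts=np.c_[X,Y].astype(np.float32)
    r=cv2.minAreaRect(pts);b=cv2.boxPoints(r);
    e=sorted([(np.linalg.norm(b[i]-b[(i+1)%4]),i) for i in range(4)])[:2]
    mid=[(b[i]+b[(i+1)%4])/2 for _,i in e]
    P=[onz(p,x,.0355)[:2] for x in mid];P.sort(key=lambda a:a[0])
    d=P[1]-P[0];print(n,st[c],r[1],np.array(P),"len",np.linalg.norm(d),"yaw",np.arctan2(d[1],d[0]),"mid",(P[0]+P[1])/2)
# base outline via bolts crop
p=views[0];A=cv2.resize(p["color"][0:200,180:440,::-1],None,fx=3,fy=3,interpolation=2);cv2.imwrite("pics/fx.png",A)
E
python3 e.py
```

```text
w2 [ 270    0   79  158 3297] (23.251258850097656, 174.27120971679688) [[ 0.496  -0.0161]
 [ 0.6769 -0.0239]] len 0.18097874878729012 yaw -0.04297043024077192 mid [ 0.5864 -0.02  ]Traceback (most recent call last):
  File "e.py", line 13, in <module>
    c=min([j for j in range(1,k) if st[j,4]>150],key=lambda j:np.linalg.norm(ce[j]-u0))
ValueError: min() iterable argument is empty
```

```bash
sed -i 's/>170)&(h\[...,2\]>90/>120)\&(h[...,2]>60/; s/st\[j,4\]>150/st[j,4]>100/' e.py; sed -i '/^# base/,$d' e.py; cat >> e.py <<'E'
    
def model(q):
    c,s=np.cos(q[2]),np.sin(q[2]); return lambda f:np.array([q[0]+c*f[0]-s*f[1],q[1]+s*f[0]+c*f[1],f[2]])
F=dict(fixture=(0,0,0),post_hole=(0,-.07,.07),post_top=(0,-.07,.1),heel_bar=(0,.084,.067))
obs=[]
det=[get("top"),get("side")]
for p in det:
    for l,f in F.items():
        r=spotter.place_of(l,p)
        if r: obs.append((p,f,r[0]["at"]))
for l,a in dict(fixture=(307,72),post_hole=(379,92),post_top=(386,90),heel_bar=(232,32)).items(): obs.append((views[0],F[l],a))
fn=lambda q:np.concatenate([proj(p,model(q)(f))[0]-a for p,f,a in obs])
r=least_squares(fn,[.6,-.023,0],loss="soft_l1",f_scale=1.5);print(r.x,r.fun.reshape(-1,2).round(1).tolist())
E
python3 e.py
```

```text
w2 [ 258    0   92  176 4383] (26.767812728881836, 190.30406188964844) [[ 0.478  -0.014 ]
 [ 0.6772 -0.0235]] len 0.19951629201177168 yaw -0.04748557372482363 mid [ 0.5776 -0.0187]
top [287 163  14  88 921] (11.05129337310791, 87.18859100341797) [[ 0.4807 -0.0182]
 [ 0.6951 -0.0254]] len 0.21448935173818306 yaw -0.03341481477743022 mid [ 0.5879 -0.0218]
side [253 205  44  19 349] (44.074378967285156, 9.819388389587402) [[ 0.5568 -0.022 ]
 [ 0.6998 -0.0314]] len 0.1432815141911999 yaw -0.06529661315163755 mid [ 0.6283 -0.0267]
[ 0.6003 -0.0228 -0.0383] [[-4.4, -1.4], [-0.6, -3.3], [-2.1, 3.6], [-1.3, 1.5], [2.2, 0.7], [-1.7, 2.4], [-0.1, 1.2], [-1.5, -0.7], [1.0, 0.9], [-1.0, -0.0], [1.0, 0.0], [2.0, 0.2]]
```

Fixture pose: (0.6003, -0.024), yaw -0.04. Strap handle: (0.479, 0.300), yaw -0.11. I'll grasp the strap now.

{"api": "step_arm", "payload": {
  "deltas": [
    [0.6, 0.4, 0, 0, 0, 0.02],
    [0.61, 0.4, -0.6, 0, 0, 0.02],
    [0.61, 0.4, -1, 0, 0, 0.02],
    [0.61, 0.4, -1, 0, 0, 0.02]
  ]
}}

```text
clock: 7.52
eef_pos: [0.477, 0.2989, 0.1903]
ee_rot: [0.002, 0.998, -0.055, -0.004]
force: [0.3, -0.2, 0.1]
width: 0.0556
gripper_force: 0.0
```

{"api": "step_arm", "payload": {
  "deltas": [
    [0, 0, -0.6, 0, 0, 0],
    [0, 0, -1, 0, 0, 0],
    [0, 0, -1, 0, 0, 0]
  ]
}}

```text
clock: 7.9
eef_pos: [0.4782, 0.2993, 0.093]
ee_rot: [0.001, 0.998, -0.055, -0.002]
force: [-0.0, -0.5, -0.1]
width: 0.0556
gripper_force: 0.0
```

{"api": "step_arm", "payload": {
  "deltas": [
    [0, 0, -0.3, 0, 0, 0],
    [0, 0, -0.57, 0, 0, 0],
    [0, 0, -0.57, 0, 0, 0]
  ]
}}

```text
clock: 8.28
eef_pos: [0.4799, 0.2999, 0.0381]
ee_rot: [-0.0, 0.998, -0.055, 0.0]
force: [-0.4, 0.5, -0.4]
width: 0.0556
gripper_force: 0.0
```

{"api": "step_arm", "payload": {
  "deltas": [
    [0, 0, 0, 0, 0, 0],
    [0, 0, 0, 0, 0, 0],
    [0, 0, 0, 0, 0, 0],
    [0, 0, 0, 0, 0, 0]
  ],
  "gripper": 0,
  "squeeze": 45
}}

```text
clock: 8.78
eef_pos: [0.4794, 0.2997, 0.0372]
ee_rot: [-0.0, 0.998, -0.055, 0.0]
force: [-0.4, 0.7, 3.0]
width: 0.0216
gripper_force: 45.0
```

{"api": "step_arm", "payload": {
  "deltas": [
    [0, 0, 0.4, 0, 0, 0],
    [0, 0, 0.9, 0, 0, 0],
    [0, 0, 1, 0, 0, 0]
  ]
}}

```text
clock: 9.15
eef_pos: [0.4808, 0.3003, 0.1396]
ee_rot: [-0.001, 0.998, -0.055, 0.003]
force: [1.3, 0.1, -3.0]
width: 0.0213
gripper_force: 45.0
```

```bash
python3 c.py w4 strap_handle,strap_tongue,strap_slot; python3 -c "
from h import *
s=sense();print(s['joint_positions'],s['width'],s['force'],s['torque'])"
```

```text
[0.48  0.3   0.139]
strap_handle [([278, 265], 0.76, [0.4333, 0.308]), ([101, 137], 0.61, [0.5496, 0.4273])]
strap_tongue [([279, 56], 0.7, [0.5941, 0.2895]), ([192, 178], 0.63, [0.5084, 0.3707])]
strap_slot [([54, 110], 0.87, [0.5748, 0.4704])]
[ 3.61441739e-01  3.79515024e-01  1.64692449e+00 -6.21279533e-06
  1.11849027e+00  2.04236014e+00] 0.021626937385584844 [-0.16511261 -0.7753302  -3.06010462] [-0.00881964 -0.0140651  -0.00252497]
```

View pics/w4.png

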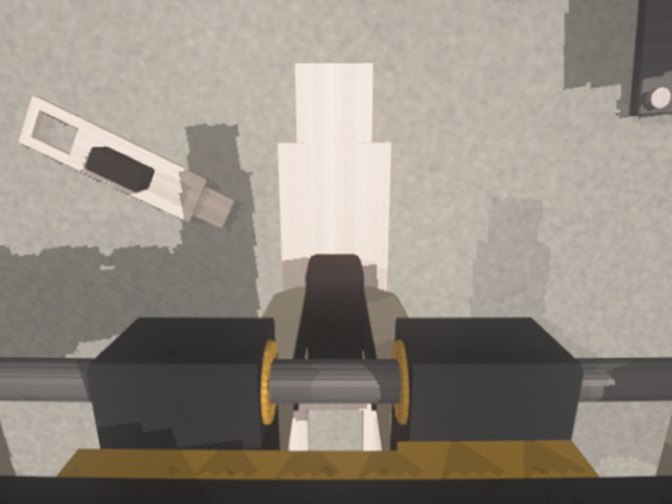

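The strap is held straight. Its tongue-tip edge is at about (278,53) and the shoulder step at about (278,119), unscaled. I'll compute the offset in the grip.

```bash
python3 - <<'E'
from h import *
import pickle
p=pickle.load(open("w4.pkl","rb"));np.set_printoptions(precision=4,suppress=True)
yaw=2*np.arctan2(-.055,.998);ex=np.array([np.cos(yaw),np.sin(yaw)]);ey=np.array([-ex[1],ex[0]])
t=np.array([.480,.300])
for uv,z in (((295,64),.107),((373,64),.107),((278,143),.110),((391,143),.110),((295,143),.107),((373,143),.107)):
    d=onz(p,np.array(uv)/1.2,z)[:2]-t;print(uv,d@ex,d@ey)
E
```

```text
(295, 64) 0.09883846162162453 0.01727444471851303
(373, 64) 0.0988407705212284 -0.013065857336882218
(278, 143) 0.06890855696720999 0.024423104677281662
(391, 143) 0.06893860569239492 -0.020650936908929454
(295, 143) 0.06886959275554813 0.01792021943179712
(373, 143) 0.0688902360393568 -0.013733059386264939
```

{"api": "step_arm", "payload": {
  "deltas": [
    [0, 0, 0.5, 0, 0, 0.11],
    [0, 0, 0.9, 0, 0, 0.22],
    [0.1, -0.2, 1, 0, 0, 0.33],
    [0.2, -0.4, 1, 0, 0, 0.44],
    [0.3, -0.6, 1, 0, 0, 0.55],
    [0.4, -0.8, 1, 0, 0, 0.66],
    [0.5, -0.9, 1, 0, 0, 0.77],
    [0.6, -1, 1, 0, 0, 0.88],
    [0.6, -1, 1, 0, 0, 1],
    [0.6, -1, 1, 0, 0, 1]
  ]
}}

```text
clock: 10.6
eef_pos: [0.5383, 0.1993, 0.2341]
ee_rot: [-0.001, 0.746, 0.666, -0.002]
force: [0.4, -0.4, -2.6]
width: 0.0214
gripper_force: 45.0
```

{"api": "step_arm", "payload": {
  "deltas": [
    [0.3, -0.4, 0, 0, 0, 0.0444],
    [0.6, -0.8, 0, 0, 0, 0.0444],
    [0.6, -1, 0, 0, 0, 0.0444],
    [0.6, -1, 0, 0, 0, 0.0444]
  ]
}}

```text
clock: 11.1
eef_pos: [0.5983, 0.0986, 0.2353]
ee_rot: [-0.001, 0.723, 0.691, -0.001]
force: [-0.2, 0.4, -3.7]
width: 0.0216
gripper_force: 45.0
```

{"api": "step_arm", "payload": {
  "deltas": [
    [0, -0.4, 0, -0.08, 0.003, 0],
    [0, -0.8, 0, -0.16, 0.006, 0],
    [0, -1, -0.1, -0.2545, 0.0102, 0],
    [0, -1, -0.26, -0.2545, 0.0102, 0]
  ]
}}

```text
clock: 11.6
eef_pos: [0.5982, 0.0024, 0.2091]
ee_rot: [0.137, 0.706, 0.68, -0.143]
force: [-0.2, 0.8, -3.4]
width: 0.0212
gripper_force: 45.0
```

{"api": "step_arm", "payload": {
  "deltas": [
    [0.006, -0.3, 0, 0, 0, 0],
    [0.006, -0.484, 0, 0, 0, 0],
    [0.006, -0.484, 0, 0, 0, 0],
    [0.006, -0.484, 0, 0, 0, 0]
  ]
}}

```text
clock: 12.1
eef_pos: [0.5997, -0.0483, 0.2108]
ee_rot: [0.137, 0.707, 0.679, -0.143]
force: [-0.6, 0.2, -3.6]
width: 0.0215
gripper_force: 45.0
```

```bash
python3 c.py w5 strap_tongue,heel_bar; python3 -c "
from h import *
from scipy.spatial.transform import Rotation as R
s=sense();q=s['ee_rot'];r=R.from_quat([q[1],q[2],q[3],q[0]]).as_matrix();print(s['eef_pos'],r.round(3));p=get('side');save(p,'s5.png',(180,120,380,280),3)
q=get('top')
tip=s['eef_pos']+r@np.array([.099,0,.037]);print('tip',tip);print([ (l,proj(pp,tip),[x['at'] for x in spotter.place_of(l,pp)[:2]]) for pp in (p,q) for l in ('strap_tongue',)])
slot=s['eef_pos']+r@np.array([-.073,0,.037]);print([ (proj(pp,slot),[x['at'] for x in spotter.place_of('strap_slot',pp)[:2]]) for pp in (p,q)])"
```

```text
[ 0.6   -0.048  0.211]
strap_tongue [([278, 60], 0.82, [0.6011, -0.0099])]
heel_bar []
[ 0.59983393 -0.0480412   0.21076443] [[ 0.037  0.999 -0.015]
 [ 0.921 -0.04  -0.389]
 [-0.389  0.001 -0.921]]
tip [0.60293392 0.02871704 0.13817956]
[('strap_tongue', array([[275.26570365, 201.98567072]]), [[269.8, 343.2], [275.6, 204.4]]), ('strap_tongue', array([[271.51787206, 193.56603143]]), [[136.3, 238.4]])]
[(array([[294.7431417, 152.3083527]]), [[222.3, 369.0], [292.5, 152.0]]), (array([[345.35254035, 191.40122136]]), [[98.8, 215.5], [347.4, 185.7]])]
```

View pics/w5.png

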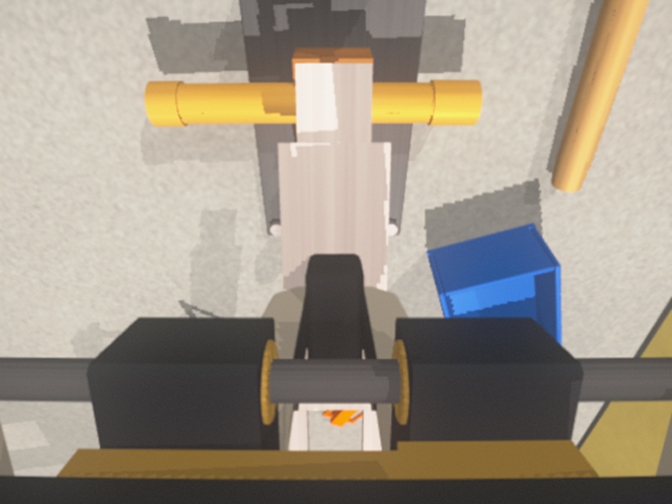

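The tongue's centre column (334) matches the base centre between the bolts (275 and 392), and the tube is square to the strap, so the alignment is good. I'll descend and insert.

{"api": "step_arm", "payload": {
  "deltas": [
    [0, 0, -0.4, 0, 0, 0],
    [0, 0, -0.7, 0, 0, 0],
    [0, 0, -0.7, 0, 0, 0]
  ]
}}

```text
clock: 12.92
eef_pos: [0.5979, -0.0486, 0.1381]
ee_rot: [0.136, 0.706, 0.679, -0.145]
force: [0.3, 0.1, -3.2]
width: 0.0218
gripper_force: 45.0
```

{"api": "step_arm", "payload": {
  "deltas": [
    [0.004, 0.1, -0.042, 0, 0, 0],
    [0.008, 0.2, -0.085, 0, 0, 0],
    [0.008, 0.2, -0.085, 0, 0, 0]
  ]
}}

```text
clock: 13.3
eef_pos: [0.6009, -0.0275, 0.1327]
ee_rot: [0.138, 0.706, 0.679, -0.143]
force: [-0.4, 0.4, -3.3]
width: 0.0215
gripper_force: 45.0
```

{"api": "step_arm", "payload": {
  "deltas": [
    [0.004, 0.08, -0.034, 0, 0, 0],
    [0.007, 0.15, -0.064, 0, 0, 0],
    [0.009, 0.214, -0.09, 0, 0, 0],
    [0.009, 0.214, -0.09, 0, 0, 0]
  ]
}}

```text
clock: 13.8
eef_pos: [0.6013, -0.0068, 0.1228]
ee_rot: [0.138, 0.707, 0.679, -0.143]
force: [0.1, -0.4, -2.7]
width: 0.0217
gripper_force: 45.0
```

```bash
python3 -c "
from h import *
from scipy.spatial.transform import Rotation as R
s=sense();q=s['ee_rot'];r=R.from_quat([q[1],q[2],q[3],q[0]]).as_matrix();print(s['eef_pos'],s['force'],s['torque'])
tip=s['eef_pos']+r@np.array([.099,0,.037]);print('tip',tip)
p=get('side');save(p,'s6.png',(200,120,360,260),4)"
```

```text
[ 0.6013122  -0.00677461  0.12277463] [ 0.08393612 -0.38194874 -2.72649944] [ 0.37747551 -0.05735108 -0.01205546]
tip [0.60430478 0.06993909 0.05013819]
```

View pics/s6.png

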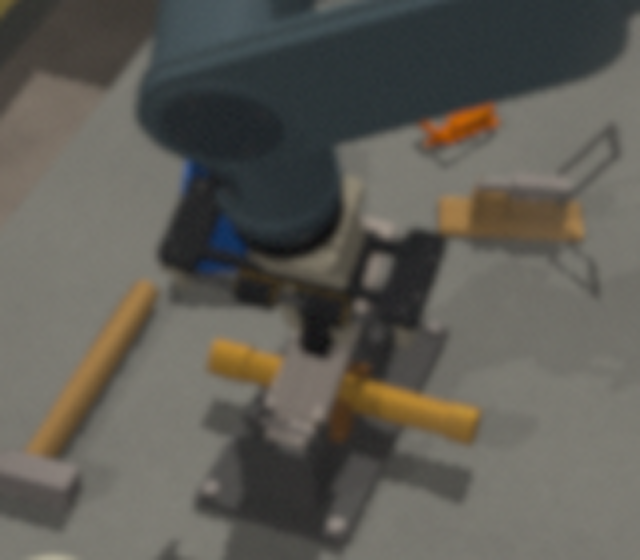

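The side crop shows the tongue end at the heel, at about (272,230) unscaled, with forces low. I'll check the strap's pitch numerically.

```bash
python3 -c "
from h import *
from scipy.spatial.transform import Rotation as R
s=sense();q=s['ee_rot'];r=R.from_quat([q[1],q[2],q[3],q[0]]).as_matrix();print(s['torque'],s['force'])
P={n:get(n) for n in('side','top')}
for l,v in dict(strap_tongue=[.099,0,.037],strap_slot=[-.073,0,.037],strap_handle=[-.001,0,.016]).items():
  X=s['eef_pos']+r@np.array(v)
  for n,p in P.items():
    e=proj(p,X)[0];print(l,n,e.round(1),[(np.round(x['at'],1),round(x['confidence'],2)) for x in spotter.place_of(l,p) if np.linalg.norm(x['at']-e)<40])
for n,p in P.items():
  e=proj(p,[.6037,.0587,.067])[0];print('heel',n,e.round(1),[(np.round(x['at'],1),round(x['confidence'],2)) for x in spotter.place_of('heel_bar',p)[:2]])
g=cv2.cvtColor(P['side']['color'],cv2.COLOR_RGB2GRAY)
print(g[218:244:1,262:284:2])
"
```

```text
[ 0.37429997 -0.10524916 -0.0112975 ] [-0.911901    0.25799643 -2.87900247]
strap_tongue side [270.2 233.2] [(array([270.3, 230.5]), 0.89)]
strap_tongue top [255.7 198.6] []
strap_slot side [289.4 183.1] [(array([289. , 183.3]), 0.67)]
strap_slot top [323.2 196.8] [(array([324.6, 193.1]), 0.89)]
strap_handle side [280.7 200.3] [(array([280.4, 202.9]), 0.76)]
strap_handle top [290.6 196.2] [(array([289.9, 199.6]), 0.98)]
heel side [271.6 226.7] [(array([272.1, 228.7]), 0.66)]
heel top [259.8 197.9] [(array([262.1, 195.9]), 0.97)]
[[117  88  91 116 114 113 114 115 115 115 108]
 [110  74  96 120 115 113 115 115 114 115 103]
 [ 96  67  97 119 115 113 116 115 115 114  94]
 [ 81  69  84 106 113 112 115 115 117 115  86]
 [ 74  68  65  91 108 110 113 114 123 118  78]
 [ 67  62  61  83 107 110 114 113 124 117  70]
 [ 59  59  71  82 103 114 116 114 114 101  65]
 [ 53  59  77  86  95 116 123 118 101  78  56]
 [ 53  53  74  90  93 111 123 125  95  60  52]
 [ 58  48  74  98  96 105 112 119  90  51  48]
 [ 56  47  74 100 102 109 109 106  78  48  46]
 [ 52  48  68  90 102 112 116  96  62  44  46]
 [ 48  47  58  70  90 106 113  87  54  44  43]
 [ 47  49  50  54  76  91  98  76  47  46  40]
 [ 47  48  49  49  65  76  81  65  45  44  40]
 [ 47  49  47  49  55  63  70  58  42  40  38]
 [ 48  49  48  47  49  53  57  52  45  39  39]
 [ 49  48  47  50  48  48  50  49  43  39  37]
 [ 47  48  49  48  48  47  50  47  42  39  38]
 [ 48  48  48  48  50  47  48  48  43  39  38]
 [ 49  50  47  48  48  48  47  48  44  37  39]
 [ 49  49  48  49  47  47  48  48  43  37  40]
 [ 49  48  46  50  48  47  49  47  45  39  45]
 [ 49  48  48  47  47  49  49  48  44  38  47]
 [ 48  47  49  48  49  49  48  49  46  38  48]
 [ 49  48  48  47  48  50  48  48  46  39  47]]
```

The strap's pitch and position match the expected ones: the slot is within 1 px and the tongue within 3 px. I'll swing it level in steps and watch the forces.

{"api": "step_arm", "payload": {
  "deltas": [
    [0, -0.022, -0.04, 0.032, -0.0013, 0],
    [0, -0.044, -0.08, 0.0637, -0.0026, 0],
    [0, -0.044, -0.08, 0.0637, -0.0026, 0]
  ]
}}

```text
clock: 14.72
eef_pos: [0.6013, -0.0127, 0.1153]
ee_rot: [0.104, 0.714, 0.684, -0.108]
force: [-0.2, -0.5, -3.9]
width: 0.0219
gripper_force: 45.0
```

{"api": "step_arm", "payload": {
  "deltas": [
    [0, -0.03, -0.043, 0.032, -0.0013, 0],
    [0, -0.061, -0.087, 0.0637, -0.0026, 0],
    [0, -0.061, -0.087, 0.0637, -0.0026, 0]
  ]
}}

```text
clock: 15.1
eef_pos: [0.6012, -0.0186, 0.1064]
ee_rot: [0.069, 0.718, 0.689, -0.073]
force: [0.6, -0.2, -3.4]
width: 0.022
gripper_force: 45.0
```

{"api": "step_arm", "payload": {
  "deltas": [
    [0, -0.025, -0.046, 0.032, -0.0013, 0],
    [0, -0.051, -0.092, 0.0637, -0.0026, 0],
    [0, -0.051, -0.092, 0.0637, -0.0026, 0]
  ]
}}

```text
clock: 15.48
eef_pos: [0.6012, -0.0234, 0.0971]
ee_rot: [0.035, 0.721, 0.691, -0.037]
force: [0.6, -0.6, -2.4]
width: 0.022
gripper_force: 45.0
```

{"api": "step_arm", "payload": {
  "deltas": [
    [0, -0.021, -0.05, 0.032, -0.0013, 0],
    [0, -0.042, -0.102, 0.0637, -0.0026, 0],
    [0, -0.042, -0.102, 0.0637, -0.0026, 0]
  ]
}}

```text
clock: 15.85
eef_pos: [0.6015, -0.0274, 0.0873]
ee_rot: [0.001, 0.721, 0.692, -0.0]
force: [-0.4, -0.4, -3.0]
width: 0.0215
gripper_force: 45.0
```

```bash
python3 -c "
from h import *
s=sense();print(s['eef_pos'],s['ee_rot'],s['torque'],s['force'])
P={n:get(n) for n in('side','top')}
e=dict(strap_tongue=[.6005+.04*.0985,-.0252+.0985,.05],strap_slot=[.6005-.04*.0735,-.0252-.0735,.05],strap_handle=[.6005,-.0267,.071])
for l,X in e.items():
  for n,p in P.items():
    u=proj(p,X)[0];print(l,n,u.round(1),[(np.round(x['at'],1),round(x['confidence'],2)) for x in spotter.place_of(l,p) if np.linalg.norm(x['at']-u)<40])
"
```

```text
[ 0.60154333 -0.02743961  0.08726766] [ 5.52731613e-04  7.21446357e-01  6.92469961e-01 -4.47637724e-04] [-0.05782561 -0.13500012 -0.01286732] [-0.37454119 -0.35075555 -2.98116703]
strap_tongue side [269.7 234.1] [(array([269.1, 228.7]), 0.96)]
strap_tongue top [254.2 198.6] [(array([254.8, 196.6]), 0.55)]
strap_slot side [290.  197.5] [(array([288.9, 195.3]), 0.86)]
strap_slot top [325.4 201.1] [(array([328.5, 198.1]), 0.72)]
strap_handle side [282.1 207. ] [(array([282.3, 208.9]), 0.95)]
strap_handle top [295.7 198.8] []
```

{"api": "step_arm", "payload": {
  "deltas": [
    [-0.005, 0, -0.01, 0, 0, 0],
    [-0.005, 0, -0.02, 0, 0, 0],
    [-0.005, 0, -0.02, 0, 0, 0]
  ]
}}

```text
clock: 16.62
eef_pos: [0.6014, -0.0267, 0.0871]
ee_rot: [0.001, 0.721, 0.693, 0.001]
force: [-2.5, 2.4, 11.0]
width: 0.0217
gripper_force: 45.0
```

{"api": "step_arm", "payload": {
  "deltas": [
    [0, 0, 0, 0, 0, 0],
    [0, 0, 0, 0, 0, 0],
    [0, 0, 0, 0, 0, 0]
  ],
  "gripper": 0.5
}}

```text
clock: 17.0
eef_pos: [0.6009, -0.0273, 0.0848]
ee_rot: [-0.0, 0.721, 0.693, 0.0]
force: [-0.1, 0.1, 0.3]
width: 0.0451
gripper_force: 0.0
```

{"api": "step_arm", "payload": {
  "deltas": [
    [0, 0, 0.4, 0, 0, 0],
    [0, 0, 0.9, 0, 0, 0],
    [0, 0, 1, 0, 0, 0]
  ]
}}

```text
clock: 17.38
eef_pos: [0.603, -0.0277, 0.1888]
ee_rot: [0.003, 0.721, 0.693, 0.002]
force: [-0.3, 0.1, 0.6]
width: 0.0462
gripper_force: 0.0
```

{"api": "step_arm", "payload": {
  "deltas": [
    [-0.2, -0.4, 0.4, 0, 0, -0.1],
    [-0.6, -0.8, 0.8, 0, 0, -0.2],
    [-1, -1, 0.9, 0, 0, -0.3],
    [-1, -1, 0.9, 0, 0, -0.4]
  ]
}}

```text
clock: 17.88
eef_pos: [0.4989, -0.1288, 0.2758]
ee_rot: [0.001, 0.902, 0.432, 0.0]
force: [-0.2, 1.1, 0.2]
width: 0.0466
gripper_force: 0.0
```

```bash
python3 -c "
from h import *
s=sense();print(s['eef_pos'],s['ee_rot'],s['force'])
P={n:get(n) for n in('side','top','wrist')}
save(P['wrist'],'w7.png',scale=1.4)
e=dict(strap_tongue=[.6005+.04*.0985,-.0252+.0985,.05],strap_slot=[.6005-.04*.0735,-.0252-.0735,.05],strap_handle=[.6005,-.0267,.071],heel_bar=[.6037,.0587,.067],post_top=[.5977,-.0952,.1],post_hole=[.5977,-.0952,.07])
for l,X in e.items():
  for n,p in P.items():
    u=proj(p,X)[0];print(l,n,u.round(1),[(np.round(x['at'],1),round(x['confidence'],2)) for x in spotter.place_of(l,p) if np.linalg.norm(x['at']-u)<40])
"
```

```text
[ 0.49890726 -0.12884471  0.27581183] [6.31596227e-04 9.01818540e-01 4.32114424e-01 2.18117822e-04] [-0.21675278  1.13114312  0.19258427]
strap_tongue side [269.7 234.1] [(array([271. , 230.4]), 0.91)]
strap_tongue top [254.2 198.6] [(array([256.5, 195.5]), 0.78)]
strap_tongue wrist [232.6 -54.1] []
strap_slot side [290.  197.5] []
strap_slot top [325.4 201.1] [(array([325.5, 197.7]), 0.72), (array([294.7, 198.5]), 0.49), (array([327.7, 198.8]), 0.42)]
strap_slot wrist [337.  101.9] []
strap_handle side [282.1 207. ] [(array([262.7, 174.6]), 0.7), (array([286. , 207.6]), 0.64)]
strap_handle top [295.7 198.8] [(array([295.9, 200.8]), 0.66)]
strap_handle wrist [296.9  35.1] [(array([297.3,  37. ]), 0.57)]
heel_bar side [271.6 226.7] [(array([272.8, 226.4]), 0.79)]
heel_bar top [259.8 197.9] [(array([259.9, 199.7]), 0.97)]
heel_bar wrist [240.2 -47.9] []
post_top side [290.  186.2] [(array([289. , 184.2]), 0.59)]
post_top top [325.5 198.1] [(array([327.7, 195.6]), 0.75), (array([296.3, 199.5]), 0.56)]
post_top wrist [344.1  96.7] [(array([341.8,  96.1]), 0.69)]
post_hole side [289.8 193.5] [(array([286.9, 191.2]), 0.63)]
post_hole top [324.6 199.9] [(array([322.7, 201.6]), 0.63)]
post_hole wrist [338.4  98.1] [(array([340.2,  99.8]), 0.98)]
```

{"api": "step_arm", "payload": {
  "deltas": [
    [-0.1, -0.5, 0, 0, 0, -0.1],
    [-0.2, -1, 0, 0, 0, -0.2],
    [-0.25, -1, 0, 0, 0, -0.3],
    [-0.25, -1, 0, 0, 0, -0.4186]
  ]
}}

```text
clock: 19.42
eef_pos: [0.4754, -0.2281, 0.2749]
ee_rot: [-0.0, 0.993, 0.118, 0.0]
force: [0.6, 0.2, -0.4]
width: 0.046
gripper_force: 0.0
```

{"api": "step_arm", "payload": {
  "deltas": [
    [0, -0.5, -0.3, 0, 0, 0],
    [0, -0.95, -0.6, 0, 0, 0],
    [0, -0.95, -0.7, 0, 0, 0],
    [0, -0.95, -0.7, 0, 0, 0],
    [0, -0.95, -0.7, 0, 0, 0]
  ]
}}

```text
clock: 20.05
eef_pos: [0.4764, -0.3214, 0.2061]
ee_rot: [0.001, 0.992, 0.122, 0.001]
force: [0.0, 0.0, -0.3]
width: 0.0464
gripper_force: 0.0
```

```bash
cat > f.py <<'E'
from h import *
np.set_printoptions(precision=4,suppress=True)
s=sense();q=s['ee_rot'];t=s['eef_pos'];yaw=2*np.arctan2(q[2],q[1]);ex=np.array([np.cos(yaw),np.sin(yaw)]);ey=np.array([-ex[1],ex[0]]);print(t,"yaw",yaw)
P={n:get(n) for n in('side','top','wrist')};p=P['wrist']
for n in P:
  for l,z in dict(pin=.04,pin_nose=.04,loop_hinge=.04,loop_bar=.09,pin_rest=0).items():
    for x in spotter.place_of(l,P[n])[:2]:
        w=onz(P[n],x['at'],z)[:2]
        if np.linalg.norm(w-[.52,-.31])<.12: d=w-t[:2];print(n,l,np.round(x['at'],1),round(x['confidence'],2),w,"tool",d@ex,d@ey)
# grey pin mask edges in wrist: head top z=.048
r=spotter.trace('pin',p)[0];m=r['region'].astype(np.uint8);print(r['box'],m.sum())
h=cv2.cvtColor(p['color'],cv2.COLOR_RGB2HSV);
for v in range(int(r['box'][1]-r['box'][3]/2),int(r['box'][1]+r['box'][3]/2),8):
    c=np.nonzero((h[v,240:330,1]<45)&(h[v,240:330,2]>95)&(m[v,240:330]>0))[0]
    if len(c): print(v,c.min()+240,c.max()+240, end=" | ")
save(p,'w8.png',scale=1.4)
E
python3 f.py
```

```text
[ 0.4764 -0.3214  0.2061] yaw 0.2456127401690921
side pin [326.9 164. ] 0.74 [ 0.5311 -0.3254] tool 0.0519924782690108 -0.017190964821380897
side pin [311.5 151.2] 0.61 [ 0.6042 -0.3836] tool 0.10884199243900373 -0.09142223521962238
side pin_nose [304.2 154.9] 0.66 [ 0.6233 -0.3518] tool 0.13508019060647886 -0.06518448191043595
side pin_nose [315.5 168. ] 0.62 [ 0.5635 -0.289 ] tool 0.09236619272053795 0.010305874378292126
side loop_hinge [341.4 162.3] 0.77 [ 0.484 -0.353] tool -0.0003397689149042555 -0.03253160549323407
side loop_bar [307.1 150.5] 0.49 [ 0.6038 -0.3124] tool 0.12571431182503925 -0.02220727403157697
side loop_bar [352.6 157.3] 0.42 [ 0.4443 -0.3263] tool -0.03233219059469635 0.003075543683647923
side pin_rest [325.8 176.4] 0.94 [ 0.5265 -0.3049] tool 0.05261373313452867 0.0038515033901940117
top pin_nose [407.8 214. ] 0.47 [ 0.5664 -0.3   ] tool 0.09248009753940893 -0.0011586528188035003
top loop_hinge [418.2 247.9] 0.65 [ 0.4838 -0.3228] tool 0.00677355915229405 -0.003181850263665538
top loop_bar [445.5 195.3] 0.44 [ 0.6047 -0.3797] tool 0.11021753200734116 -0.0877456532576914
top pin_rest [413.3 231.7] 0.69 [ 0.5263 -0.3219] tool 0.04820123771086352 -0.012634328273369484
wrist pin [280.  138.5] 0.59 [ 0.5252 -0.3094] tool 0.05016051452723321 -0.0002311312354080445
wrist pin_nose [391.1  51.7] 0.97 [ 0.6164 -0.3812] tool 0.1212570406385871 -0.09200665338921193
wrist pin_nose [279.9  99.1] 0.88 [ 0.5572 -0.3013] tool 0.08321525899474774 -9.168164453329797e-05
wrist loop_hinge [281.3 187.6] 0.76 [ 0.483  -0.3213] tool 0.006385531879665627 -0.0014802968692192806
wrist loop_bar [406.   53.4] 0.69 [ 0.6064 -0.3788] tool 0.11206970356558091 -0.08728173897786293
wrist loop_bar [284.7 252.7] 0.64 [ 0.4425 -0.3339] tool -0.03600622457523747 -0.0038621184022188063
wrist pin_rest [280.9 137. ] 0.77 [ 0.5242 -0.3108] tool 0.048898251456837044 -0.0013273290946965721
[425.9, 82.7, 82.9, 95.0] 2943
```

View pics/w8.png

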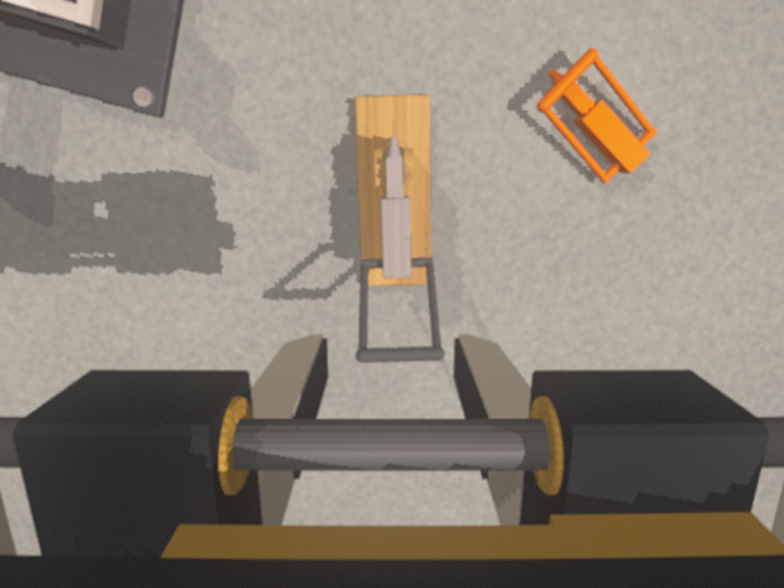

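The steel pin is aligned with the tool: nose (281,100), shoulder (283,141) and tail (284,198). The loop leans back to (284,252). I'll grasp it high so that the fingertips later clear the strap.

{"api": "step_arm", "payload": {
  "deltas": [
    [0.286, 0.058, 0, 0, 0, 0.0115],
    [0.286, 0.058, -0.3, 0, 0, 0.0115],
    [0.286, 0.058, -0.7, 0, 0, 0.0115],
    [0.286, 0.058, -0.7, 0, 0, 0.0115]
  ]
}}

```text
clock: 21.5
eef_pos: [0.5028, -0.3147, 0.1321]
ee_rot: [-0.003, 0.991, 0.131, -0.002]
force: [0.3, 0.3, 0.3]
width: 0.0469
gripper_force: 0.0
```

{"api": "step_arm", "payload": {
  "deltas": [
    [0, 0, -0.4, 0, 0, 0],
    [0, 0, -0.8, 0, 0, 0],
    [0, 0, -0.8, 0, 0, 0],
    [0, 0, -0.8, 0, 0, 0]
  ]
}}

```text
clock: 22.0
eef_pos: [0.5057, -0.3174, 0.0573]
ee_rot: [0.001, 0.991, 0.131, 0.001]
force: [0.8, -0.3, -0.1]
width: 0.0463
gripper_force: 0.0
```

{"api": "step_arm", "payload": {
  "deltas": [
    [0, 0, 0, 0, 0, 0],
    [0, 0, 0, 0, 0, 0],
    [0, 0, 0, 0, 0, 0],
    [0, 0, 0, 0, 0, 0]
  ],
  "gripper": 0,
  "squeeze": 40
}}

```text
clock: 22.5
eef_pos: [0.5048, -0.3167, 0.0557]
ee_rot: [0.001, 0.991, 0.131, 0.001]
force: [-0.5, -0.7, 3.5]
width: 0.0177
gripper_force: 40.0
```

{"api": "step_arm", "payload": {
  "deltas": [
    [0, 0, 0.3, 0, 0, 0],
    [0, 0, 0.8, 0, 0, 0],
    [0, 0, 1, 0, 0, 0],
    [0, 0, 1, 0, 0, 0]
  ]
}}

```text
clock: 23.0
eef_pos: [0.5053, -0.3169, 0.1566]
ee_rot: [0.001, 0.991, 0.131, 0.001]
force: [0.0, -0.3, -2.1]
width: 0.0176
gripper_force: 40.0
```

```bash
cat > g.py <<'E'
from h import *
np.set_printoptions(precision=4,suppress=True)
s=sense();q=s['ee_rot'];t=s['eef_pos'];yaw=2*np.arctan2(q[2],q[1]);ex=np.array([np.cos(yaw),np.sin(yaw)]);ey=np.array([-ex[1],ex[0]]);print(t,"yaw",yaw,s['width'],s['force'],s['torque'])
p=get('wrist');save(p,'w9.png')
z=t[2]-.015
for l in('pin','pin_nose','loop_hinge'):
    for x in spotter.place_of(l,p)[:2]: d=onz(p,x['at'],z)[:2]-t[:2];print(l,np.round(x['at'],1),round(x['confidence'],2),"tool",d@ex,d@ey)
for P in (get('side'),get('top')):
  for l,o in dict(pin_nose=.056,loop_hinge=-.022).items():
    X=np.r_[t[:2]+o*ex,z];u=proj(P,X)[0];print(l,u,[np.round(x['at'],1) for x in spotter.place_of(l,P)[:3] if np.linalg.norm(x['at']-u)<20])
E
python3 g.py
```

```text
[ 0.5053 -0.3169  0.1566] yaw 0.2627275551187604 0.01760549074146083 [ 0.0372 -0.3203 -2.082 ] [ 0.0398  0.0385 -0.0362]
pin [277.4 223.2] 0.91 tool 0.021059483458857615 0.0018543839346265786
pin [438.8 112.9] 0.71 tool 0.07161301073556989 -0.06885007949231954
pin_nose [407.4  80.7] 0.96 tool 0.08489818267549748 -0.053792088193978994
pin_nose [277.9 149. ] 0.8 tool 0.05575846346632317 0.001613535744616007
loop_hinge [277.4 306.3] 0.92 tool -0.022914927593596784 0.0018787636994459234
loop_hinge [468.3 149. ] 0.62 tool 0.05596570697241619 -0.08407867934048285
pin_nose [319.7285 142.0454] [array([308.7, 156.1]), array([315.3, 142.3])]
loop_hinge [342.7968 143.1252] [array([323.7, 145.5]), array([345. , 138.9])]
pin_nose [419.3527 212.0016] [array([419. , 212.3])]
loop_hinge [429.4967 245.5752] []
```

{"api": "step_arm", "payload": {
  "deltas": [
    [0, 0.5, 0, 0, 0, -0.1],
    [0, 1, 0, 0, 0, -0.193],
    [0, 1, 0, 0, 0, -0.193]
  ]
}}

```text
clock: 23.88
eef_pos: [0.5041, -0.213, 0.1549]
ee_rot: [-0.001, 1.0, -0.019, -0.0]
force: [0.2, -0.3, -1.2]
width: 0.0177
gripper_force: 40.0
```

{"api": "step_arm", "payload": {
  "deltas": [
    [-0.026, 0.5, -0.3, 0, 0, 0],
    [-0.026, 1, -0.6, 0, 0, 0],
    [-0.026, 1, -0.6, 0, 0, 0]
  ]
}}

```text
clock: 24.25
eef_pos: [0.4998, -0.1133, 0.0927]
ee_rot: [-0.001, 1.0, -0.018, -0.003]
force: [1.1, -0.3, -2.1]
width: 0.0175
gripper_force: 40.0
```

{"api": "step_arm", "payload": {
  "deltas": [
    [0, 0.246, -0.05, 0, 0, 0],
    [0, 0.246, -0.099, 0, 0, 0],
    [0, 0.246, -0.099, 0, 0, 0],
    [0, 0.246, -0.099, 0, 0, 0],
    [0, 0.246, -0.099, 0, 0, 0]
  ]
}}

```text
clock: 24.88
eef_pos: [0.5022, -0.0926, 0.0854]
ee_rot: [0.0, 1.0, -0.021, 0.001]
force: [-0.0, 0.5, -2.0]
width: 0.0176
gripper_force: 40.0
```

```bash
cat > i.py <<'E'
from h import *
np.set_printoptions(precision=4,suppress=True,linewidth=250)
s=sense();q=s['ee_rot'];t=s['eef_pos'];yaw=2*np.arctan2(q[2],q[1]);ex=np.array([np.cos(yaw),np.sin(yaw)]);ey=np.array([-ex[1],ex[0]]);print(t,"yaw",yaw,s['force'])
p=get('wrist');cv2.imwrite('pics/w10.png',p['color'][...,::-1])
for l,z in dict(pin=.07,pin_nose=.07,loop_hinge=.07,post_hole=.07,post_top=.1,heel_bar=.067,strap_slot=.05,strap_handle=.071).items():
    for x in spotter.place_of(l,p)[:2]: d=onz(p,x['at'],z)[:2]-t[:2];print(l,np.round(x['at'],1),round(x['confidence'],2),"tool",d@ex,d@ey)
# post expected outline pixels
X=[.5977,-.0951]
c,sn=np.cos(-.04),np.sin(-.04)
f=lambda a:np.array([.6005+c*a[0]-sn*a[1],-.0252+sn*a[0]+c*a[1],a[2]])
C=[f(a) for a in ((-.010,-.058,.09),(-.010,-.082,.09),(0,-.058,.1),(0,-.082,.1),(-.0225,0,.058),(.0225,0,.058),(-.0225,-.1,.058))]
print(proj(p,C))
for l in('post_top','fixture','strap','pin'):
    for r in spotter.trace(l,p)[:2]: print(l,r['box'],round(r['confidence'],2))
E
python3 i.py
```

```text
[ 0.5022 -0.0926  0.0854] yaw -0.041263503773910866 [-0.0219  0.5265 -2.0055]
pin [276.1 224.2] 0.86 tool 0.02000279040463902 0.0025577592091036412
pin_nose [277.8 149.6] 0.6 tool 0.055026456736172076 0.0017451841472351224
loop_hinge [276.4 302.6] 0.77 tool -0.0215261111005532 0.0024715919067254933
post_hole [279.6  54.9] 0.62 tool 0.09458872945050233 0.0009807715686734031
post_top [277.5  41.1] 0.92 tool 0.09434031558651816 0.0017622752581756248
strap_handle [115.3  51.5] 0.76 tool 0.09607777405593744 0.06974382744090922
[[246.1133  72.3238]
 [310.9322  72.2656]
 [242.7262  37.4469]
 [314.2321  37.3812]
 [129.7905 108.9822]
 [119.562    3.6689]
 [342.604  108.4238]]
post_top [186.8, 133.5, 369.8, 267.0] 0.81
fixture [187.8, 130.8, 373.7, 261.6] 0.75
strap [176.0, 54.4, 348.2, 106.8] 0.56
strap [278.9, 221.8, 43.7, 149.7] 0.24
pin [278.2, 222.8, 39.1, 151.5] 0.72
```

```bash
python3 -c "
import cv2,numpy as np
np.set_printoptions(linewidth=250)
g=cv2.imread('pics/w10.png',0)
for v in (40,48,56,64,70): print(v,g[v,225:255],g[v,300:330])
for v in (160,175,200,240): print(v,g[v,250:306:1])"
```

```text
40 [231 231 231 231 231 230 231 229 227 227 227 228 228 228 227 223 210 197 194 195 194 194 194 194 194 196 195 194 194 193] [194 195 195 194 196 195 194 194 195 196 196 188 151 123 116  96  93  91  93  92  96  97  97  97  95  95  97 116 140 191]
48 [170 170 170 170 171 170 170 172 171 173 172 172 173 173 172 173 175 179 181 180 180 180 180 181 179 180 181 180 179 180] [179 179 181 180 178 180 180 179 180 180 183 171 133 119 118 102  98  98  97  97  98  98  98  98  96  95 106 128 152 209]
56 [175 176 175 175 175 175 175 174 175 175 175 175 175 175 176 175 172 169 167 166 167 167 167 168 167 168 166 167 168 167] [166 167 167 166 166 166 166 166 166 167 164 150 125 115 111  97  91  91  91  91  91  90  91  90  91  95 106 124 151 218]
64 [154 161 169 172 172 172 173 172 172 173 172 173 174 174 173 174 170 159 146 143 141 141 141 141 142 142 142 142 141 141] [138 140 141 142 143 140 141 141 139 140 137 121 115 115 111  98  89  89  90  88  89  89  89  89  91  93 100 110 154 221]
70 [150 150 149 150 151 151 151 150 151 150 150 151 151 151 155 163 169 165 143 122 118 120 118 119 118 119 119 
[... 354 characters left out ...]
6 105 108]
175 [171 168 166 166 165 163 163 163 163 163 167 165 169 171 170 169 171 165 137 124 127 140 150 165 172 180 184 186 192 197 194 192 194 190 190 183 175 167 155 141 150 160 161 161 165 164 165 167 166 168 167 166 167 167 167 170]
200 [165 166 164 162 163 163 166 174 178 179 179 180 181 179 177 179 178 178 183 186 187 185 187 188 186 184 187 188 187 186 186 185 188 186 187 185 187 186 187 186 182 181 178 180 181 182 181 182 184 183 181 179 179 180 180 180]
240 [131 130 130 131 129 131 129 130 130 129 126 122 122 123 126 125 124 124 121 121 124 125 126 125 124 126 125 126 127 126 126 128 126 126 125 125 122 123 122 122 125 126 126 123 126 125 125 120 128 128 123 117 118 119 118 118]
```

Post edges at 241.5 and 311 give a centre of 276.3. The pin's centre is about 279.5, so the post lies about 1 mm to the left. The commanded pose is already about that far ahead of the measured one. I'll advance in stages.

{"api": "step_arm", "payload": {
  "deltas": [
    [0.1, -0.004, 0, 0, 0, 0],
    [0.2, -0.008, 0, 0, 0, 0],
    [0.25, -0.01, 0, 0, 0, 0],
    [0.25, -0.01, 0, 0, 0, 0],
    [0.25, -0.01, 0, 0, 0, 0]
  ]
}}

```text
clock: 26.15
eef_pos: [0.5267, -0.0926, 0.085]
ee_rot: [0.0, 1.0, -0.02, -0.0]
force: [-0.2, -0.1, -1.6]
width: 0.0174
gripper_force: 40.0
```

```bash
python3 i.py; python3 -c "
import cv2,numpy as np
np.set_printoptions(linewidth=250)
g=cv2.imread('pics/w10.png',0)
for v in (70,80,88,96,104): print(v,g[v,225:255],g[v,300:330])
for v in (160,175,200): print(v,g[v,250:306:1])"
```

```text
[ 0.5267 -0.0926  0.085 ] yaw -0.040388291036815904 [-0.2218 -0.1022 -1.6438]
pin [277.8 223.3] 0.78 tool 0.020590849332499772 0.0017542141763401279
pin [142.7 111.5] 0.42 tool 0.0716401155523446 0.060628327958369935
pin_nose [277.2 152.8] 0.94 tool 0.0536435965375423 0.002015397101009417
loop_hinge [276.1 303.9] 0.55 tool -0.02202131151490603 0.002620371314838064
post_hole [281.8 112.2] 0.96 tool 0.07121833809347022 6.563921182055343e-06
post_top [277.3 114.3] 0.83 tool 0.07043074987627314 0.0018275955071650766
strap_handle [122.1 113.9] 0.98 tool 0.07067205380196989 0.06936299998301962
[[250.1598 139.211 ]
 [312.3812 139.2224]
 [247.298  112.4125]
 [315.7277 112.4251]
 [136.7868 160.7229]
 [127.0177  62.051 ]
 [342.7195 160.6013]]
post_top [186.4, 132.2, 370.4, 262.7] 0.69
post_top [279.5, 222.9, 39.7, 150.5] 0.29
fixture [188.9, 133.0, 377.9, 266.0] 0.9
fixture [177.4, 110.9, 349.2, 103.5] 0.41
strap [176.8, 111.2, 348.9, 100.6] 0.69
pin [279.1, 222.4, 42.0, 152.6] 0.88
70 [229 228 229 229 228 229 230 229 228 229 228 228 229 229 228 229 229 229 229 229 229 230 231 235 236 236 236 
[... 1113 characters left out ...]
1 127 167]
160 [ 96  96  95  97  95  91  88  92 103 114 112 112 112 113 113 111 113 113 113 112 117 119 123 134 147 159 175 187 191 197 202 202 200 184 173 156 129 115 118 119 117 118 115 117 118 117 117 117 117 118 119 118 119 118 119 119]
175 [107 106 108 106 107 108 108 107 108 107 108 108 108 108 108 108 108 109 111 121 132 141 151 164 174 181 184 189 192 197 196 193 192 191 190 184 174 167 156 132 114 108 107 110 110 110 108 109 108 109 110 108 108 108 110 106]
200 [103 106 106 106 107 108 107 107 108 108 106 107 108 107 107 107 107 127 170 185 186 186 186 185 186 187 186 187 185 187 187 187 184 186 185 185 185 187 186 179 141 112 109 108 109 109 108 108 108 109 108 109 109 109 108 109]
```

The post's centre (279.2) and the pin's centre (279.0) now agree. I'll insert.

{"api": "step_arm", "payload": {
  "deltas": [
    [0.07, -0.003, 0.004, 0, 0, 0],
    [0.13, -0.005, 0.004, 0, 0, 0],
    [0.18, -0.007, 0.004, 0, 0, 0],
    [0.18, -0.007, 0.004, 0, 0, 0]
  ]
}}

```text
clock: 27.3
eef_pos: [0.5454, -0.0935, 0.0855]
ee_rot: [0.0, 1.0, -0.02, 0.0]
force: [-0.8, -1.0, -2.3]
width: 0.0176
gripper_force: 40.0
```

{"api": "step_arm", "payload": {
  "deltas": [
    [0.06, -0.0024, 0, 0, 0, 0],
    [0.12, -0.0048, 0, 0, 0, 0],
    [0.17, -0.007, 0, 0, 0, 0],
    [0.17, -0.007, 0, 0, 0, 0]
  ]
}}

```text
clock: 27.8
eef_pos: [0.5624, -0.0942, 0.0855]
ee_rot: [0.0, 1.0, -0.02, 0.0]
force: [0.0, -0.3, -1.4]
width: 0.0174
gripper_force: 40.0
```

Going in freely, with about 5 mm remaining until the shoulder touches.

{"api": "step_arm", "payload": {
  "deltas": [
    [0.02, -0.001, 0, 0, 0, 0],
    [0.04, -0.0016, 0, 0, 0, 0],
    [0.04, -0.0016, 0, 0, 0, 0]
  ]
}}

```text
clock: 28.18
eef_pos: [0.5661, -0.0943, 0.0856]
ee_rot: [0.0, 1.0, -0.02, 0.0]
force: [0.8, 0.2, -2.3]
width: 0.0175
gripper_force: 40.0
```

{"api": "step_arm", "payload": {
  "deltas": [
    [0.01, 0, 0, 0, 0, 0],
    [0.02, -0.001, 0, 0, 0, 0],
    [0.02, -0.001, 0, 0, 0, 0]
  ]
}}

```text
clock: 28.55
eef_pos: [0.5674, -0.0943, 0.0854]
ee_rot: [0.0, 1.0, -0.02, -0.0]
force: [-1.8, -0.2, -0.5]
width: 0.0176
gripper_force: 40.0
```

{"api": "step_arm", "payload": {
  "deltas": [
    [0.01, 0, 0, 0, 0, 0],
    [0.02, -0.001, 0, 0, 0, 0],
    [0.02, -0.001, 0, 0, 0, 0]
  ]
}}

```text
clock: 28.92
eef_pos: [0.5675, -0.0943, 0.0851]
ee_rot: [-0.0, 1.0, -0.02, -0.002]
force: [-8.6, -0.8, 3.0]
width: 0.0175
gripper_force: 40.0
```

```bash
python3 g.py; python3 -c "
from h import *
print([(x['at'],x['confidence']) for P in (get('side'),get('top')) for x in spotter.place_of('loop_bar',P)[:4]])"
```

```text
[ 0.5675 -0.0943  0.0851] yaw -0.04014668417289453 0.017459319811841643 [-8.6152 -0.837   3.0347] [-0.0782  1.3782 -0.0477]
pin_nose [278.6 146. ] 0.72 tool 0.05662112073928787 0.001405522535183135
pin_nose [150.  191.6] 0.18 tool 0.03584207862456935 0.06069399765799771
loop_hinge [275.2 303. ] 0.57 tool -0.021651566555493326 0.0030903141039048693
pin_nose [282.1856 191.4099] []
loop_hinge [305.5135 197.4068] [array([307.7, 194.2])]
pin_nose [324.9665 189.1701] []
loop_hinge [324.0917 221.759 ] [array([321.4, 223.7])]
[([320.3, 188.8], 0.4), ([444.8, 195.5], 0.65), ([325.2, 240.8], 0.52)]
```

The shoulder is home: 8.6 N of contact at the expected position. I'll release, lift straight up, and find the loop.

{"api": "step_arm", "payload": {
  "deltas": [
    [-0.01, 0, 0, 0, 0, 0],
    [-0.01, 0, 0, 0, 0, 0],
    [-0.01, 0, 0, 0, 0, 0],
    [-0.01, 0, 0, 0, 0, 0]
  ],
  "gripper": 0.32
}}

```text
clock: 30.12
eef_pos: [0.5692, -0.0946, 0.0856]
ee_rot: [0.0, 1.0, -0.02, 0.001]
force: [0.1, 0.1, -0.7]
width: 0.0298
gripper_force: 0.0
```

{"api": "step_arm", "payload": {
  "deltas": [
    [0, 0, 0.3, 0, 0, 0],
    [0, 0, 0.7, 0, 0, 0],
    [0, 0, 1, 0, 0, 0],
    [0, 0, 1, 0, 0, 0]
  ]
}}

```text
clock: 30.62
eef_pos: [0.5707, -0.0951, 0.1882]
ee_rot: [0.001, 1.0, -0.02, 0.003]
force: [1.2, 0.6, -0.7]
width: 0.0298
gripper_force: 0.0
```

{"api": "step_arm", "payload": {
  "deltas": [
    [-0.5, 0.02, 0.4, 0, 0, 0],
    [-1, 0.04, 0.4, 0, 0, 0],
    [-1, 0.04, 0.4, 0, 0, 0],
    [-1, 0.04, 0.4, 0, 0, 0]
  ],
  "gripper": 0
}}

```text
clock: 31.12
eef_pos: [0.4692, -0.0906, 0.2249]
ee_rot: [0.0, 1.0, -0.02, 0.0]
force: [0.4, -0.3, -0.0]
width: 0.0005
gripper_force: 0.0
```

```bash
cat > k.py <<'E'
from h import *
from scipy.optimize import least_squares
np.set_printoptions(precision=4,suppress=True)
s=sense();print(s['eef_pos'],s['width'])
P={n:get(n) for n in('side','top','wrist')}
c,sn=np.cos(-.04),np.sin(-.04)
f=lambda a:np.array([.6005+c*a[0]-sn*a[1],-.0252+sn*a[0]+c*a[1],a[2]])
obs={}
for l in('pin','pin_nose','loop_hinge','loop_bar'):
    for n,p in P.items():
        u=proj(p,f((-.05,-.07,.08)))[0]
        for x in spotter.place_of(l,p)[:4]:
            if np.linalg.norm(x['at']-u)<(70 if n!='wrist' else 200): print(l,n,np.round(x['at'],1),round(x['confidence'],2));obs.setdefault(l,{}).setdefault(n,x['at'])
for th in (0,.2,.4,.8,1.2,1.6,1.9,2.0,2.1,2.2,2.3,2.4,2.5):
    b=f((-.052+.068*np.cos(th+.19),-.07,.068+.068*np.sin(th+.19)));print(th,*[proj(p,b)[0].round(0) for p in P.values()])
print('exp shoulder,nose,hinge',*[proj(p,[f((-.01,-.07,.07)),f((.026,-.07,.071)),f((-.052,-.07,.068))]).round(0).tolist() for p in P.values()])
E
python3 k.py
```

```text
[ 0.4692 -0.0906  0.2249] 0.0005116385709626355
pin side [293.  191.6] 0.54
pin side [292.7 184.1] 0.52
pin side [312.9 148.3] 0.49
pin wrist [276.3  52.6] 0.67
pin_nose side [278.6 194.4] 0.61
pin_nose side [305.3 157.4] 0.36
pin_nose side [260.2 176.9] 0.28
pin_nose wrist [280.5   3.9] 0.69
loop_hinge side [303.8 195.3] 0.6
loop_hinge side [292.2 195.6] 0.59
loop_hinge side [322.6 145.1] 0.52
loop_hinge wrist [274.7 107. ] 0.57
loop_bar side [310.  150.6] 0.62
loop_bar side [323.5 190.9] 0.48
loop_bar wrist [277.6 175. ] 0.77
loop_bar wrist [278.2  30.5] 0.64
0 [285. 190.] [325. 193.] [280.  14.]
0.2 [287. 187.] [325. 194.] [280.  15.]
0.4 [289. 184.] [326. 196.] [280.  21.]
0.8 [295. 181.] [326. 203.] [280.  45.]
1.2 [303. 180.] [326. 213.] [280.  85.]
1.6 [311. 183.] [326. 225.] [280. 128.]
1.9 [317. 186.] [325. 234.] [280. 156.]
2.0 [319. 187.] [325. 237.] [280. 164.]
2.1 [320. 189.] [325. 239.] [280. 170.]
2.2 [322. 190.] [325. 242.] [280. 176.]
2.3 [323. 192.] [325. 244.] [280. 180.]
2.4 [324. 194.] [324. 245.] [280. 184.]
2.5 [325. 196.] [324. 247.] [280. 187.]
exp shoulder,nose,hinge [[293.0, 194.0], [282.0, 191.0], [305.0, 198.0]] [[324.0, 204.0], [325.0, 189.0], [324.0, 222.0]] [[280.0, 52.0], [280.0, 2.0], [280.0, 107.0]]
```

The pin is home and the loop is at about 2.2 rad. I'll lower the closed fingers behind it and push the bar forward.

{"api": "step_arm", "payload": {
  "deltas": [
    [0, 0, -0.4, 0, 0, 0],
    [0, 0, -0.95, 0, 0, 0],
    [0, 0, -0.95, 0, 0, 0]
  ]
}}

```text
clock: 32.25
eef_pos: [0.466, -0.0892, 0.1276]
ee_rot: [-0.002, 1.0, -0.02, -0.004]
force: [-0.6, 0.2, 0.7]
width: 0.0005
gripper_force: 0.0
```

{"api": "step_arm", "payload": {
  "deltas": [
    [0.15, -0.006, 0, 0, 0, 0],
    [0.27, -0.011, 0.02, 0, 0, 0],
    [0.4, -0.016, 0.06, 0, 0, 0],
    [0.5, -0.02, 0.1, 0, 0, 0],
    [0.6, -0.024, 0.13, 0, 0, 0],
    [0.7, -0.028, 0.16, 0, 0, 0],
    [0.84, -0.034, 0.17, 0, 0, 0],
    [0.84, -0.034, 0.17, 0, 0, 0]
  ]
}}

```text
clock: 33.25
eef_pos: [0.554, -0.0941, 0.1474]
ee_rot: [0.0, 1.0, -0.02, 0.0]
force: [-0.7, 0.0, 0.5]
width: 0.0003
gripper_force: 0.2
```

```bash
python3 k.py | head -20; cat > m.py <<'E'
import numpy as np,sys
def tcp(th,r,n,be,hz=.069):
    u=np.array([np.cos(th),np.sin(th)]);nn=np.array([-u[1],u[0]])
    tip=np.array([-.052,hz])+r*u+n*nn
    t=tip-.025*np.array([np.sin(be),-np.cos(be)])
    return np.array([.6005-.0028+.9992*t[0],-.0951-.04*t[0],t[1]]).round(4)
for th,be,n in ((1.3,.5,.02),(1.3,.5,.009),(1.0,.5,.006),(.8,.5,.006),(.6,.5,.005),(.5,.4,.005),(.4,.3,.005),(.3,.2,.005),(.2,.15,.005),(.15,.15,.004),(.10,.15,.004)): print(th,be,n,tcp(th,.0745,n,be))
E
python3 m.py
```

```text
[ 0.554  -0.0941  0.1474] 0.0002821406070648355
pin wrist [278.7 170.7] 0.96
pin_nose side [305.4 195.2] 0.74
pin_nose wrist [275.2 115.4] 0.69
loop_hinge side [305.  196.6] 0.69
loop_hinge wrist [273.5 234.4] 0.92
loop_bar side [298.9 182.9] 0.41
loop_bar wrist [278.3 237.3] 0.94
loop_bar wrist [167.  155.4] 0.5
0 [285. 190.] [325. 193.] [280. 133.]
0.2 [287. 187.] [325. 194.] [280. 141.]
0.4 [289. 184.] [326. 196.] [280. 155.]
0.8 [295. 181.] [326. 203.] [280. 200.]
1.2 [303. 180.] [326. 213.] [281. 256.]
1.6 [311. 183.] [326. 225.] [280. 306.]
1.9 [317. 186.] [325. 234.] [280. 330.]
2.0 [319. 187.] [325. 237.] [280. 335.]
2.1 [320. 189.] [325. 239.] [280. 339.]
2.2 [322. 190.] [325. 242.] [280. 341.]
2.3 [323. 192.] [325. 244.] [280. 342.]
1.3 0.5 0.02 [ 0.5344 -0.0926  0.1681]
1.3 0.5 0.009 [ 0.545  -0.093   0.1651]
1.0 0.5 0.006 [ 0.5689 -0.0939  0.1569]
0.8 0.5 0.006 [ 0.5813 -0.0944  0.1486]
0.6 0.5 0.005 [ 0.5924 -0.0949  0.1371]
0.5 0.4 0.005 [ 0.5989 -0.0951  0.1321]
0.4 0.3 0.005 [ 0.605  -0.0954  0.1265]
0.3 0.2 0.005 [ 0.6104 -0.0956  0.1203]
0.2 0.15 0.005 [ 0.614  -0.0958  0.1134]
0.15 0.15 0.004 [ 0.615  -0.0958  0.1088]
0.1 0.15 0.004 [ 0.6157 -0.0958  0.1051]
```

The loop is at about 1.05 rad and the pin is still home. I'll back off, tilt the tool, and press the bar over the post.

{"api": "step_arm", "payload": {
  "deltas": [
    [-0.2, 0.008, 0.2, 0, 0, 0],
    [-0.28, 0.011, 0.4, -0.004, -0.106, 0],
    [-0.28, 0.011, 0.4, -0.0085, -0.212, 0],
    [-0.28, 0.011, 0.4, -0.0127, -0.318, 0],
    [-0.28, 0.011, 0.4, -0.0127, -0.318, 0]
  ]
}}

```text
clock: 34.62
eef_pos: [0.5213, -0.0914, 0.1856]
ee_rot: [0.004, 0.969, -0.021, 0.245]
force: [0.4, -0.1, 0.9]
width: 0.0006
gripper_force: 0.0
```

{"api": "step_arm", "payload": {
  "deltas": [
    [0.1, -0.003, -0.12, 0, 0, 0],
    [0.2, -0.005, -0.23, 0, 0, 0],
    [0.32, -0.01, -0.27, 0, 0, 0],
    [0.44, -0.014, -0.31, 0, 0, 0],
    [0.5, -0.017, -0.35, 0, 0, 0],
    [0.565, -0.019, -0.393, 0, 0, 0],
    [0.565, -0.019, -0.393, 0, 0, 0]
  ]
}}

```text
clock: 35.5
eef_pos: [0.5815, -0.0946, 0.1478]
ee_rot: [0.005, 0.969, -0.02, 0.247]
force: [-0.8, 0.0, 0.2]
width: 0.0004
gripper_force: 0.0
```

```bash
python3 k.py | head -24
```

```text
[ 0.5815 -0.0946  0.1478] 0.00041487328843871086
pin side [293.3 193.3] 0.73
pin_nose side [280.  193.9] 0.53
pin_nose side [282.6 225.1] 0.17
pin_nose top [322.5 199.5] 0.54
pin_nose top [298.4 196.9] 0.29
pin_nose wrist [278.5 221.8] 0.74
loop_hinge side [307.1 195.9] 0.7
loop_hinge wrist [277.5 338.9] 0.83
loop_bar side [289.6 186.1] 0.66
loop_bar side [270.3 225.9] 0.57
loop_bar side [292.1 181.9] 0.55
0 [285. 190.] [325. 193.] [281. 232.]
0.2 [287. 187.] [325. 194.] [281. 235.]
0.4 [289. 184.] [326. 196.] [281. 243.]
0.8 [295. 181.] [326. 203.] [281. 275.]
1.2 [303. 180.] [326. 213.] [281. 329.]
1.6 [311. 183.] [326. 225.] [282. 391.]
1.9 [317. 186.] [325. 234.] [281. 431.]
2.0 [319. 187.] [325. 237.] [281. 442.]
2.1 [320. 189.] [325. 239.] [281. 450.]
2.2 [322. 190.] [325. 242.] [281. 457.]
2.3 [323. 192.] [325. 244.] [281. 462.]
2.4 [324. 194.] [324. 245.] [281. 465.]
```

{"api": "step_arm", "payload": {
  "deltas": [
    [0.055, -0.002, -0.06, 0, 0, 0],
    [0.111, -0.004, -0.115, 0, 0, 0],
    [0.145, -0.006, -0.14, 0.0013, 0.032, 0],
    [0.176, -0.007, -0.165, 0.0025, 0.0637, 0],
    [0.176, -0.007, -0.165, 0.0025, 0.0637, 0]
  ]
}}

```text
clock: 36.88
eef_pos: [0.6003, -0.0955, 0.1316]
ee_rot: [0.004, 0.98, -0.019, 0.199]
force: [0.6, -0.2, 1.7]
width: 0.0004
gripper_force: 0.5
```

{"api": "step_arm", "payload": {
  "deltas": [
    [0.03, -0.001, -0.028, 0.0013, 0.032, 0],
    [0.061, -0.0025, -0.056, 0.0025, 0.0637, 0],
    [0.061, -0.0025, -0.056, 0.0025, 0.0637, 0]
  ]
}}

```text
clock: 37.25
eef_pos: [0.6063, -0.0958, 0.1265]
ee_rot: [0.003, 0.988, -0.02, 0.151]
force: [0.2, -0.6, 3.7]
width: 0.0006
gripper_force: 1.7
```

{"api": "step_arm", "payload": {
  "deltas": [
    [0.027, -0.001, -0.031, 0.0013, 0.032, 0],
    [0.054, -0.002, -0.062, 0.0025, 0.0637, 0],
    [0.054, -0.002, -0.062, 0.0025, 0.0637, 0]
  ]
}}

```text
clock: 37.62
eef_pos: [0.6104, -0.0955, 0.1191]
ee_rot: [0.002, 0.995, -0.02, 0.1]
force: [-0.4, 0.4, 0.4]
width: 0.0005
gripper_force: 0.3
```

{"api": "step_arm", "payload": {
  "deltas": [
    [0.018, -0.001, -0.035, 0, 0.016, 0],
    [0.036, -0.002, -0.069, 0.0013, 0.032, 0],
    [0.036, -0.002, -0.069, 0.0013, 0.032, 0]
  ]
}}

```text
clock: 38.0
eef_pos: [0.614, -0.096, 0.1123]
ee_rot: [0.001, 0.997, -0.02, 0.074]
force: [0.8, -0.3, 0.1]
width: 0.0005
gripper_force: 0.0
```

The force rose and then dropped, which looks like a snap. I'll press on to the stop to confirm.

{"api": "step_arm", "payload": {
  "deltas": [
    [0.005, 0, -0.023, 0, 0, 0],
    [0.01, 0, -0.046, 0, 0, 0],
    [0.01, 0, -0.046, 0, 0, 0]
  ]
}}

```text
clock: 38.38
eef_pos: [0.6156, -0.0962, 0.1089]
ee_rot: [0.002, 0.997, -0.02, 0.075]
force: [1.2, 0.8, 2.8]
width: 0.0008
gripper_force: 1.3
```

```bash
python3 k.py | head -16
```

```text
[ 0.6156 -0.0962  0.1089] 0.0007822696984202981
pin side [293.6 194.1] 0.69
pin side [311.9 151.2] 0.48
pin top [321.2 204.4] 0.62
pin_nose side [280.8 193.7] 0.67
pin_nose side [306.9 156.1] 0.61
pin_nose side [290.4 194.9] 0.23
pin_nose wrist [279.  284.8] 0.32
loop_hinge side [306.4 195.7] 0.65
loop_hinge side [322.8 146.5] 0.65
loop_hinge top [325.8 222.3] 0.67
loop_hinge top [297.4 201.2] 0.23
loop_hinge wrist [276.7 372.4] 0.8
loop_bar side [305.2 149.4] 0.58
loop_bar side [287. 191.] 0.49
0 [285. 190.] [325. 193.] [281. 266.]
```

Contact starts at the stop height. A little more pressing follows, then I back away and inspect.

{"api": "step_arm", "payload": {
  "deltas": [
    [0, 0, -0.01, 0, 0, 0],
    [0.003, 0, -0.02, 0, 0, 0],
    [0.003, 0, -0.025, 0, 0, 0],
    [0.003, 0, -0.025, 0, 0, 0]
  ]
}}

```text
clock: 39.62
eef_pos: [0.616, -0.0963, 0.1072]
ee_rot: [0.002, 0.997, -0.02, 0.076]
force: [1.2, 1.0, 11.2]
width: 0.0007
gripper_force: 5.5
```

{"api": "step_arm", "payload": {
  "deltas": [
    [0.03, 0, 0.3, 0, 0, 0],
    [0.03, 0, 0.9, 0, 0, 0],
    [0.03, 0, 1, 0, 0, 0]
  ]
}}

```text
clock: 40.0
eef_pos: [0.6194, -0.0966, 0.2095]
ee_rot: [0.003, 0.997, -0.02, 0.077]
force: [0.1, 0.3, -1.2]
width: 0.0002
gripper_force: 0.0
```

{"api": "step_arm", "payload": {
  "deltas": [
    [-0.5, 0, 0.4, 0, 0, 0],
    [-1, 0, 0.6, 0, 0, 0],
    [-1, 0, 0.6, 0, 0, 0],
    [-1, 0, 0.6, 0, 0, 0],
    [-1, 0, 0.6, 0, 0, 0],
    [-1, 0, 0.6, 0, 0, 0]
  ]
}}

```text
clock: 40.75
eef_pos: [0.5187, -0.096, 0.2648]
ee_rot: [0.001, 0.997, -0.02, 0.074]
force: [0.0, -0.5, 1.3]
width: 0.0008
gripper_force: 0.0
```

```bash
python3 k.py; python3 -c "
from h import *
P={n:get(n) for n in('side','top','wrist')}
e=dict(strap_tongue=[.6005+.04*.0985,-.0252+.0985,.05],strap_handle=[.6005,-.0267,.071])
for l,X in e.items():
  for n,p in P.items():
    u=proj(p,X)[0];print(l,n,u.round(1),[(np.round(x['at'],1),round(x['confidence'],2)) for x in spotter.place_of(l,p) if np.linalg.norm(x['at']-u)<20])
"
```

```text
[ 0.5187 -0.096   0.2648] 0.000783756223373739
pin side [293.9 192.3] 0.75
pin side [314.3 149.8] 0.56
pin top [326.8 202.3] 0.53
pin wrist [276.7 147.2] 0.78
pin_nose side [282.4 191.8] 0.54
pin_nose side [308.1 155.7] 0.44
pin_nose wrist [273.9 109.7] 0.82
pin_nose wrist [277.4 138.6] 0.49
loop_hinge side [304.7 195.5] 0.59
loop_hinge side [322.8 144.3] 0.38
loop_hinge wrist [269.7 190.4] 0.85
loop_bar side [306.1 149.6] 0.5
loop_bar side [286.2 191.7] 0.44
loop_bar top [323.  195.8] 0.4
loop_bar wrist [275.9 123.4] 0.81
0 [285. 190.] [325. 193.] [276. 119.]
0.2 [287. 187.] [325. 194.] [276. 121.]
0.4 [289. 184.] [326. 196.] [276. 127.]
0.8 [295. 181.] [326. 203.] [276. 148.]
1.2 [303. 180.] [326. 213.] [276. 179.]
1.6 [311. 183.] [326. 225.] [276. 212.]
1.9 [317. 186.] [325. 234.] [276. 233.]
2.0 [319. 187.] [325. 237.] [276. 239.]
2.1 [320. 189.] [325. 239.] [276. 244.]
2.2 [322. 190.] [325. 242.] [276. 248.]
2.3 [323. 192.] [325. 244.] [276. 252.]
2.4 [324. 194.] [324. 245.] [276. 254.]
2.5 [325. 196.] [324. 247.] [276. 256.]
exp shoulder,nose,hinge [[293.0, 194.0], [282.0, 191.0], [305.0, 198.0]] [[324.0, 204.0], [325.0, 189.0], [324.0, 222.0]] [[276.0, 146.0], [276.0, 109.0], [276.0, 189.0]]
strap_tongue side [269.7 234.1] [(array([270.9, 233. ]), 0.82)]
strap_tongue top [254.2 198.6] [(array([255.9, 196.9]), 0.79)]
strap_tongue wrist [115. 138.] [(array([113.8, 141.1]), 0.89)]
strap_handle side [282.1 207. ] [(array([284.8, 207.4]), 0.57)]
strap_handle top [295.7 198.8] [(array([294.2, 201.4]), 0.75)]
strap_handle wrist [206.1 135.9] [(array([205.3, 134.4]), 0.93)]
```

The side view puts the bar at about (286,192), which is angle 0. One precise check remains: the bar ends beside the post in the wrist image.

```bash
python3 -c "
from h import *
np.set_printoptions(linewidth=250,precision=1,suppress=True)
p=get('wrist');g=cv2.cvtColor(p['color'],cv2.COLOR_RGB2GRAY)
c,sn=np.cos(-.04),np.sin(-.04)
f=lambda a:np.array([.6005+c*a[0]-sn*a[1],-.0252+sn*a[0]+c*a[1],a[2]])
for dy in(-.016,.016):
  for th in(0,.1,.2,.3,.4): print(dy,th,proj(p,f((-.052+.068*np.cos(th+.148+.03),-.07+dy,.069+.068*np.sin(th+.148+.03))))[0])
  u=int(proj(p,f((.014,-.07+dy,.08)))[0][0])
  for k in(-1,0,1): print(u+k,list(zip(range(105,140),g[105:140,u+k].tolist())))
"
```

```text
-0.016 0 [292.7 118.9]
-0.016 0.1 [293.  119.6]
-0.016 0.2 [293.3 121.1]
-0.016 0.3 [293.6 123.4]
-0.016 0.4 [293.8 126.6]
291 [(105, 128), (106, 127), (107, 128), (108, 126), (109, 127), (110, 127), (111, 125), (112, 137), (113, 179), (114, 227), (115, 239), (116, 232), (117, 188), (118, 134), (119, 123), (120, 127), (121, 123), (122, 116), (123, 108), (124, 101), (125, 99), (126, 111), (127, 117), (128, 119), (129, 127), (130, 129), (131, 126), (132, 123), (133, 120), (134, 122), (135, 121), (136, 120), (137, 120), (138, 119), (139, 120)]
292 [(105, 129), (106, 127), (107, 128), (108, 126), (109, 126), (110, 128), (111, 128), (112, 133), (113, 178), (114, 227), (115, 239), (116, 232), (117, 189), (118, 135), (119, 122), (120, 126), (121, 122), (122, 117), (123, 109), (124, 99), (125, 95), (126, 100), (127, 104), (128, 113), (129, 119), (130, 122), (131, 125), (132, 122), (133, 117), (134, 117), (135, 118), (136, 118), (137, 116), (138, 118), (139, 117)]
293 [(105, 129), (106, 129), (107, 127), (108, 128), (109, 127), (110, 128), (111, 127), (112, 136), (113, 180), (114, 227), (115,
[... 981 characters left out ...]
(117, 178), (118, 130), (119, 123), (120, 126), (121, 124), (122, 117), (123, 110), (124, 102), (125, 124), (126, 162), (127, 182), (128, 182), (129, 180), (130, 182), (131, 183), (132, 182), (133, 183), (134, 185), (135, 185), (136, 186), (137, 189), (138, 188), (139, 187)]
260 [(105, 128), (106, 130), (107, 129), (108, 126), (109, 127), (110, 126), (111, 126), (112, 136), (113, 182), (114, 228), (115, 238), (116, 228), (117, 179), (118, 131), (119, 122), (120, 126), (121, 123), (122, 118), (123, 109), (124, 104), (125, 121), (126, 157), (127, 175), (128, 178), (129, 177), (130, 179), (131, 181), (132, 180), (133, 181), (134, 184), (135, 182), (136, 183), (137, 182), (138, 182), (139, 183)]
```

```bash
python3 -c "
from h import *
p=get('wrist')
c,sn=np.cos(-.04),np.sin(-.04)
f=lambda a:np.array([.6005+c*a[0]-sn*a[1],-.0252+sn*a[0]+c*a[1],a[2]])
print('strap far edge',proj(p,f((.0225,-.054,.058)))[0],'near',proj(p,f((-.0225,-.054,.058)))[0])
for hz,dr in((.070,0),(.067,.07)):
 for th in(0,.1,.2,.3):
  B=np.array([-.052+.068*np.cos(th+.148+dr),hz+.068*np.sin(th+.148+dr)]);v=np.array([.0,0])
  print(hz,th,[round(proj(p,f((B[0]+dx,-.054,B[1]+dz)))[0][1],1) for dx,dz in((.004,0),(0,0),(-.004,0))])
g=cv2.cvtColor(p['color'],cv2.COLOR_RGB2GRAY);print(list(zip(range(150,185),g[150:185,250].tolist())));print(list(zip(range(105,130),g[105:130,240].tolist())))
"
```

```text
strap far edge [260.19111719 114.41811374] near [260.42596748 159.25393531]
0.07 0 [np.float64(114.4), np.float64(118.7), np.float64(123.0)]
0.07 0.1 [np.float64(114.8), np.float64(119.2), np.float64(123.6)]
0.07 0.2 [np.float64(116.0), np.float64(120.4), np.float64(124.9)]
0.07 0.3 [np.float64(118.0), np.float64(122.5), np.float64(127.0)]
0.067 0 [np.float64(115.1), np.float64(119.4), np.float64(123.7)]
0.067 0.1 [np.float64(116.0), np.float64(120.4), np.float64(124.8)]
0.067 0.2 [np.float64(117.7), np.float64(122.2), np.float64(126.7)]
0.067 0.3 [np.float64(120.3), np.float64(124.9), np.float64(129.4)]
[(150, 156), (151, 171), (152, 211), (153, 227), (154, 229), (155, 230), (156, 230), (157, 225), (158, 196), (159, 137), (160, 97), (161, 90), (162, 89), (163, 90), (164, 91), (165, 88), (166, 88), (167, 88), (168, 87), (169, 88), (170, 87), (171, 90), (172, 104), (173, 109), (174, 100), (175, 89), (176, 87), (177, 89), (178, 87), (179, 89), (180, 89), (181, 91), (182, 88), (183, 87), (184, 89)]
[(105, 124), (106, 123), (107, 120), (108, 121), (109, 118), (110, 119), (111, 118), (112, 128), (113, 177), (114, 227), (115, 238), (116, 238), (117, 237), (118, 238), (119, 238), (120, 239), (121, 240), (122, 241), (123, 238), (124, 221), (125, 191), (126, 183), (127, 184), (128, 182), (129, 180)]
```

```bash
python3 -c "
from h import *
print(sense()['clock'],finish_job())"
```

```text
the job is handed in; nothing more can be done
42.05 None
```

I handed the job in at 42 s of the 72 s limit, with no verdict returned: by camera and force readings the strap is seated under the heel bar and over the post, the pin is home and the loop is down. I never used the hammer, jar or small bin, though I didn't re-measure their positions; the loop angle rests on an 11 N press at stop height and a side-view match, since the last wrist check was ambiguous (possibly 0.2 rad).

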